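# Load the top chip tray into the self-centring clamp

### The job

Lift only the top tray off the nested stack in the magazine, set it down flat on the bench and let go, so that you can take it again across its two ends. Lower it gently (no dropping) onto the seat between the open jaws of the self-centring clamp, let go, then swing the clamp's T-shaped lever up and over as far as it will go, so that the turnbuckle draws both jaws in and they grip the tray firmly. Leave the other two trays nested in the magazine and do not push the blue case or the blue bin about.

Things in the scene. Friction and masses are not known exactly. Their poses are not given: they have to be found in the camera images.
- tray_top: uppermost of three black nesting chip trays, 64 x 54 x 20 mm, 0.06-0.13 kg. Origin at the centre of its underside; x along the 64 mm length, y along the 54 mm width, z up. Foot 52 x 42 mm, 4 mm high; above it the body, 64 x 54 mm, z 4 to 20 mm, open at the top, 4 mm walls; its parts are fixed in the pockets. In the magazine hold it across the 54 mm width, in the clamp across the 64 mm length
- tray_middle: second tray, same make and frame, must stay nested. Each tray's foot sits 4 mm deep, with 2 mm play all round, in the tray below, so the top one must be lifted straight up; the trays are spaced 16 mm. Fingers reaching lower than the top tray's body (below its z = 4 mm) would take this one too
- tray_bottom: lowest tray of the stack, same make and frame, must stay nested
- magazine: aluminium magazine fixed to the bench, holding the stack. Origin at the centre of its underside, z up. Base 92 (x) x 64 (y) x 8 mm; two end plates 5 mm thick at x = +-37 mm, 54 mm wide, reaching 66 mm high, 2.5 mm from the trays' ends, so no finger fits there; the y sides are open. The trays' origins are at 8, 24 and 40 mm, tray x along magazine x
- clamp: self-centring clamp fixed to the bench. Origin at bench height under the centre of the seat, z up. Grey base x -40 to 94, y -66 to 66 mm, 10 mm thick. The tray stands on the seat with its length along clamp x, between two jaws; the ends of the seat (clamp +-x) are free for fingers, at +x as far as the turnbuckle's yoke at x = 60 mm, 38 mm high
- seat (a point): centre of the flat top of the seat block, 56 (x) x 44 (y) mm, 24 mm above the bench; axes as the clamp's. The tray's foot stands on it, centred
- jaw_left: steel jaw at clamp +y, origin and axes as the clamp's when open. 42 mm long, its top 52 mm above the bench; inner face at y = 31.5 mm when open, moving towards the seat. A low arm (y 34 to 47 mm, up to 25 mm high) runs back to its end block at x = 61 to 83 mm, 43 mm high. No room for fingers between jaw and tray
- jaw_right: the mirror image of the left jaw, at clamp -y
- sleeve_axis (a point): centre of the turnbuckle sleeve at clamp x = 72 mm, y = 0, 30 mm above the bench; it turns about the clamp's y axis through this point; axes as the clamp's
- grip (a point): centre of the lever's black T grip, a cylinder 22 mm in diameter and 28 mm long along clamp y, 52 mm from the sleeve axis; the stem is 8 mm thick. Its axes turn with the lever. It can be pinched by its two flat ends (along clamp y) and carried on its arc, turning between the fingers, or pushed
- sleeve (a joint): angle of the sleeve and lever, rad. At 0 (open) the lever leans 65 degrees from upright towards clamp +x; grows as it swings up and over towards clamp -x. Starts at 0 to 0.25. Draws each jaw in 4.1 mm per rad, meets a tray at about 1.1 (lever about upright) and goes hardly further (empty: 1.45). Takes about 3 N at the grip, 10 N or more to clamp firmly; stays where it is left, give or take 0.04
- parts_case: closed blue case with a clear lid, 110 x 151 x 39 mm, bystander; origin at the centre of its underside
- blue_bin_small: small open blue bin, 86 x 64 x 45 mm, bystander; origin at the centre of its underside
- microscope: stereo microscope fixed on the bench to the right of the work, bystander and obstacle: its base is 274 (x) x 360 (y) mm, its eyepieces reach 370 mm above the bench, so a hand that starts behind or beside it must rise above that before it crosses. Origin at bench height, near the middle of its base
Things that resemble listed ones, but are neither listed nor needed, are in the scene too. What is shaped like the tray_top but pink or purple is not meant.

How it is judged (in metres and radians):
On the way, in this order (a step that is already met when the one before it is completed fails the run):
1. the top tray is lifted clear of the magazine (height (world z) of tray_top above 0.066 m), for 0.1 s.
2. the tray stands flat on the bench and is released (height (world z) of tray_top below 0.005 m and angle between tray_top's own z axis and vertical below 0.08 rad and contact force between the fingers and tray_top below 0.05 N and linear speed of tray_top below 0.02 m/s), for 0.2 s.
3. the tray stands on the clamp's seat between the still open jaws, released (horizontal distance between tray_top and seat below 0.01 m and z of tray_top in the frame of clamp below 0.027 m and angle between tray_top's own z axis and vertical below 0.08 rad and contact force between the fingers and tray_top below 0.05 N and value of joint sleeve below 0.7 rad), for 0.2 s.
At the end, for the whole second after the job is handed in: the former top tray stands level on the clamp's seat, within 9 mm of its centre and lengthwise along the clamp within 0.06 rad, at rest; the lever is swung over past 1.0 rad and both jaws press on the tray with more than 2 N; the other two trays are still nested in the magazine (horizontal distance between tray_top and seat below 0.009 m and z of tray_top in the frame of clamp between 0.021 and 0.0265 m and angle between tray_top's own z axis and vertical below 0.06 rad and angle between the x axis of tray_top and the x axis of clamp, either way round below 0.06 rad and value of joint sleeve above 1 rad and contact force between each of jaw_left, jaw_right and tray_top above 2 N and linear speed of tray_top below 0.02 m/s and z of tray_middle in the frame of magazine below 0.027 m and z of tray_bottom in the frame of magazine below 0.011 m); the robot touches nothing.
It fails at once if a lower tray is lifted or dragged out of its nest (distance of any of tray_middle, tray_bottom from where it was at the start of the episode above 0.008 m).
It fails at once if the tray is dropped or thrown onto the clamp (horizontal distance between tray_top and seat below 0.04 m and z of tray_top in the frame of clamp below 0.06 m and linear speed of tray_top above 0.4 m/s).
It fails at once if a bystander is pushed away (distance of any of parts_case, blue_bin_small from where it was at the start of the episode above 0.03 m).
It also fails if it takes over 64 s, if anything falls off the work surface, if the arm or the gripper's body presses on something with over 40 N, if the wrist force passes 120 N, or if a joint passes its speed limit or range.

### The arm

A 6-joint arm with a two-finger parallel gripper is mounted at the origin on a cart in front of the work surface, level with it; the furniture and walls round the work are solid. World frame = base frame: x ahead of the robot, y to its left, z up, the work surface at z = 0. Lengths are in m, angles in degrees, forces in N, time in s.
With the tool pointing down it reaches from about 0.325 to 1 m from the base axis. Payload 5.1 kg.
Tool frame: the origin (TCP) lies where the fingers leave the gripper's body, on its centre line; the fingertips stand robot.tip_reach ahead of it and the grasp point (between the pads) lies 54 mm ahead of it (robot.tip_reach is the distance from the TCP to the fingertips, in m); y points along the fingers, z is the direction in which the jaws open and shut, and the axes are right-handed (so a half turn about y gives the same grasp; the last joint's range is limited). The gripper opens to 85 mm and grips with 20 to 120 N. Pads are 22 mm wide; open, the fingers measure 114 mm over their backs; the gripper's body (76 mm by 85 mm) begins 54 mm behind the grasp point. The pads swing forward as they close: fully open they stand 13 mm farther back than shut.
Start: joints at [-70.05, 7.093, 94.555, -0, 78.352, -4.733], TCP at [0.271, -0.591, 0.304] pointing down, gripper open.
Joint ranges: [-149.61, 149.61], [-58.7, 133.49], [1.44, 155.28], [-77.14, 257.14], [18.33, 153.61], [-166.67, 166.67]. Speed limits (degrees/s): [147.25, 147.25, 180, 180, 180, 180].

### API

Orientations are given as a 3x3 rotation matrix whose columns are the frame's x, y, z axes.
In Python, from station import robot, optics gives the robot as it stands.
- The arm moves only by the tool drive_tool, never from a script. Its arguments are lists of equal length, an entry for each row: "travel": the shift along the tool's x, y, z in m, a list of three; "angular": the turn, a rotation vector about the tool's x, y, z in rad, a list of three. In form: {"travel": [[dx, dy, dz], ...], "angular": [[rx, ry, rz], ...]}. A call has 1 to 12 rows; each row shifts and turns the pose as measured when the row begins, along the tool's axes as they then stand; what a row does not reach is not made up. A row lasts 1/10 s, in which the tool goes at most 50 mm and 8.59 degrees, less where a joint would pass 70% of its speed; a pose out of reach is approached as far as the arm can. A call is refused whole if a number of a shift passes 0.05 or a number of a turn 0.15, either way. A call with a gripper value outside its range is refused whole. "fingers" is the closure in counts, from 0 (fully open) to 255 (shut), set as the call begins (left out, the last holds). The fingers move at their own pace and stop on an object; "squeeze" is the grip in N (left out, the last holds). Time passes only in rows, so rows that do not move let the fingers close. It gives the time, the measured TCP pose, the force and the opening at its end, in the units of the state.
- robot.get_state(): the state, without advancing time (a new reading comes with each control period).
- optics.capture(name): name is "scene" or "top"; returns a dict with "frame" (384x512x3 uint8, red, green, blue), "vfov" (degrees; the focal length in pixels is half the picture's height over the tangent of half this angle, whatever the lens; pixels are square), "cx", "cy" (the principal point, pixels), "extrinsics" (4x4, takes a point from camera to world coordinates). Camera axes: x right, y down, z forward; pixel columns grow to the right and rows downward; lengths in m; the calibration is good to about 2 mm. A picture is of the moment at which its call begins. There is no depth.
- robot.sign_off(): hands the job in, once; it reports no verdict.
Trained networks look in the newest picture that a camera, given by its name, has taken for a name from the list of things; names that differ only in an ending like _2 or _b are one class to them, and where a whole thing is asked for, a point or a joint stands for the part that bears it (a point fixed in the world has none). Each returns a list of dicts, best first, with "p" (0 to 1); they miss things now and then, are a little off and sometimes report something else, mostly with a low value. They report only what shows in the picture. A call takes as long as a camera call. They do not tell look-alikes from the thing itself.
- optics.spot_in(camera, label): "at" ([x, y, z] in m, in world coordinates, good to about 4 mm: the middle of the surface that is visible of it).
- optics.masks_of(camera, label): "mask" (384x512 bool, what is visible of it).
The state is a dict: "time": time; "qpos": joint angles; "joint_vel": joint speeds; "effort": joint torques, N m; "eef_pos": TCP position; "orientation": TCP orientation; "force": force on the tool from outside, world axes, zero at the start; "torque": the same for the moment, N m; "grip_width": finger opening in m.
Only numpy, scipy, OpenCV 4.12 (cv2) and the standard library are available. Lean on these libraries where they do the work, as an engineer would, in place of code of your own. Each camera call takes 0.05 s, during which the arm holds its last target.

## Working session

There is one attempt and no reset: what is moved stays moved. The work goes in short steps, Python scripts to look and compute and a tool call to move; the robot and the scene stay as the last step left them, time stands still between calls to the robot, and variables do not carry over. Pictures are saved under pics/ and viewed, and the job is handed in when it is done.

Besides the shell and the picture viewer there is one more tool, called by a JSON object that holds its "fn" and its "kwargs", one argument or row to a line. drive_tool: Moves the arm, as the interface text tells. Its arguments: {"type":"object","properties":{"travel":{"type":"array"},"angular":{"type":"array"},"fingers":{"type":"number"},"squeeze":{"type":"number"}},"required":["travel","angular"]}

```bash
ls; mkdir -p pics; python3 - <<'E'
from station import robot, optics
import cv2
print(robot.get_state(), robot.tip_reach)
for n in ["scene","top"]:
    c=optics.capture(n); print(n,c['vfov'],c['cx'],c['cy'],c['extrinsics'])
    cv2.imwrite(f"pics/{n}0.png",cv2.resize(c['frame'][:,:,::-1],(800,600),interpolation=cv2.INTER_CUBIC))
    for l in ["tray_top","magazine","clamp","jaw_left","grip","parts_case","blue_bin_small","microscope"]:
        try: print(n,l,[(d['at'],d['p']) for d in optics.spot_in(n,l)])
        except Exception as e: print(l,e)
E
```

```text
pics
{'time': 0.0, 'qpos': array([-7.00492074e+01,  7.13476963e+00,  9.46342052e+01,  2.17577634e-05,
        7.83534837e+01, -4.73530817e+00]), 'joint_vel': array([-0.00977565,  0.04398016, -0.07038266,  0.05154379, -0.00782964,
        0.0072374 ]), 'effort': array([ 8.58585954e-04, -4.23607457e+01, -3.65455663e+01,  2.92450079e-05,
        6.98952281e-03,  4.12216528e-07]), 'eef_pos': array([ 0.27125707, -0.59018206,  0.30263721]), 'orientation': array([[-9.08609617e-01, -7.28926024e-04,  4.17645822e-01],
       [-4.17646421e-01,  2.00916212e-03, -9.08607413e-01],
       [-1.76810576e-04, -9.99997716e-01, -2.12997737e-03]]), 'force': array([ 0.22112938, -0.22763682, -0.02546904]), 'torque': array([-0.02037774, -0.02218452, -0.01816907]), 'grip_width': 0.08554606979075893} 0.0726
scene 46.11375103308771 254.00171431466893 193.43473821140424 [[-0.81869563 -0.37266427  0.4368739  -0.03517026]
 [-0.57379813  0.56034544 -0.59730118  0.81358008]
 [-0.02220749 -0.73968529 -0.67258642  0.98207805]
 [ 0.          0.          0.          1.        ]]
scene tray_top [([0.4466, 0.0165, 0.0505
[... 552 characters left out ...]
09207 [[ 0.02878506 -0.99585791  0.08624646  0.44616762]
 [-0.99955266 -0.02797609  0.01057407 -0.01440034]
 [-0.00811743 -0.08651225 -0.99621772  1.15240098]
 [ 0.          0.          0.          1.        ]]
top tray_top [([0.4466, 0.0181, 0.0502], 0.93), ([0.3298, -0.0873, 0.0129], 0.84), ([0.5797, 0.0461, 0.0091], 0.81), ([0.3151, 0.144, 0.0129], 0.73)]
top magazine [([0.4465, 0.0143, 0.0087], 0.5)]
top clamp [([0.4799, 0.3333, 0.0214], 0.69)]
top jaw_left [([0.4745, 0.3711, 0.0412], 0.62)]
top grip [([0.5335, 0.3436, 0.0477], 0.5), ([0.4465, 0.0175, 0.0491], 0.34)]
top parts_case [([0.6995, 0.1772, 0.0405], 0.78)]
top blue_bin_small [([0.7629, -0.0117, 0.0019], 0.94)]
top microscope []
```

View pics/scene0.png

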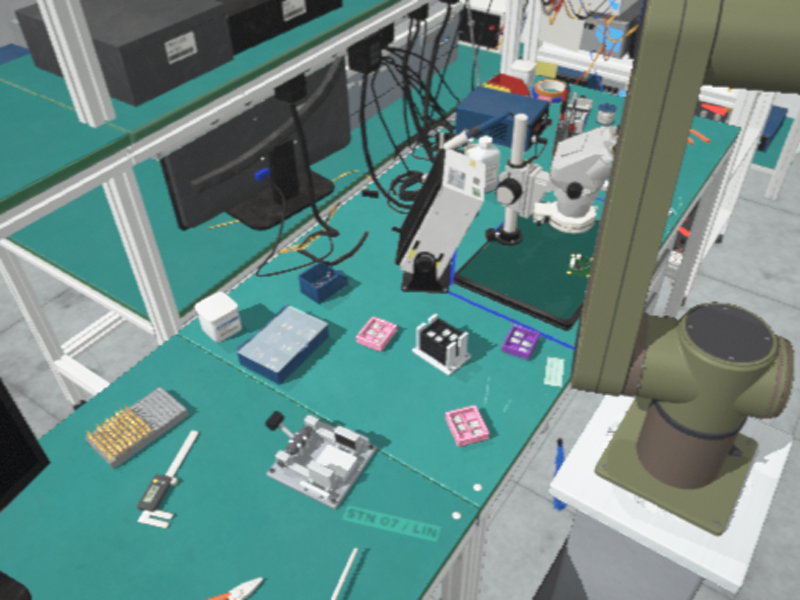

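View pics/top0.png

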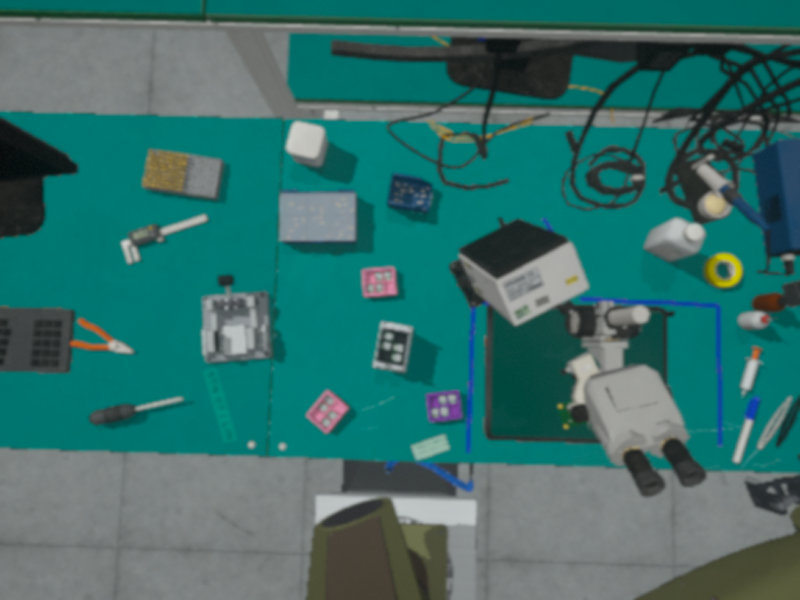

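```bash
cat > h.py <<'E'
from station import robot, optics
import cv2, numpy as np
def cam(n):
    c=optics.capture(n); return c
def proj(c,P):
    P=np.atleast_2d(P); E=np.linalg.inv(c['extrinsics']); q=P@E[:3,:3].T+E[:3,3]
    f=c['frame'].shape[0]/2/np.tan(np.radians(c['vfov']/2))
    return np.c_[c['cx']+f*q[:,0]/q[:,2], c['cy']+f*q[:,1]/q[:,2]]
def unproj(c,u,v,z):
    f=c['frame'].shape[0]/2/np.tan(np.radians(c['vfov']/2))
    d=c['extrinsics'][:3,:3]@np.array([(u-c['cx'])/f,(v-c['cy'])/f,1]); o=c['extrinsics'][:3,3]
    return o+d*(z-o[2])/d[2]
def crop(c,P,w,h,s,name,draw=[]):
    p=proj(c,P)[0]; x0=int(p[0]-w/2);y0=int(p[1]-h/2)
    x0=max(x0,0);y0=max(y0,0)
    im=c['frame'][y0:y0+h,x0:x0+w,::-1].copy()
    im=cv2.resize(im,None,fx=s,fy=s,interpolation=cv2.INTER_CUBIC)
    for poly,col in draw:
        q=((proj(c,poly)-[x0,y0]+0.5)*s).astype(int)
        cv2.polylines(im,[q.reshape(-1,1,2)],True,col,1)
    cv2.imwrite(name,im); return x0,y0
def rect(x,y,yaw,z,lx,ly,ox=0,oy=0):
    c,s=np.cos(yaw),np.sin(yaw)
    return np.array([[x+c*a-s*b,y+s*a+c*b,z] for a,b in [(ox+lx/2,oy+ly/2),(ox-lx/2,oy+ly/2),(ox-lx/2,oy-ly/2),(ox+lx/2,oy-ly/2)]])
E
python3 - <<'E'
from h import *
for n in ["scene","top"]:
    c=cam(n)
    print(n,crop(c,[.4466,.018,.04],80,60,9,f"pics/{n}_mag.png"), crop(c,[.48,.335,.02],80,60,9,f"pics/{n}_cl.png"))
    for l in ["tray_top","clamp","magazine"]:
        ds=optics.masks_of(n,l)
        for d in ds:
            m=d['mask'].astype(np.uint8); cs,_=cv2.findContours(m,0,2); k=max(cs,key=cv2.contourArea)
            print(n,l,d['p'],m.sum(),cv2.minAreaRect(k))
E
cd pics; python3 -c "
import cv2,numpy as np
for a in ['mag','cl']:
    cv2.imwrite(a+'.png',np.hstack([cv2.resize(cv2.imread(f'{n}_{a}.png'),(400,300)) if 0 else cv2.imread(f'{n}_{a}.png') for n in ['scene','top']])[:, :])
"
```

```text
scene (242, 187) (165, 261)
scene tray_top 0.84 512 ((299.0948486328125, 272.3879089355469), (25.473451614379883, 22.190792083740234), 66.80140686035156)
scene tray_top 0.76 351 ((281.45123291015625, 213.56097412109375), (21.08346176147461, 18.428504943847656), 38.65980529785156)
scene tray_top 0.75 379 ((333.5000305175781, 218.50003051757812), (19.230182647705078, 21.0190372467041), 26.56505012512207)
scene tray_top 0.56 367 ((240.6896514892578, 213.27586364746094), (21.91204833984375, 19.683704376220703), 21.801406860351562)
scene clamp 0.56 2544 ((198.9000244140625, 290.70001220703125), (70.21253204345703, 50.535133361816406), 26.56505012512207)
scene magazine 0.76 328 ((285.01776123046875, 228.67227172851562), (21.49936294555664, 34.47952651977539), 73.81079864501953)
scene magazine 0.2 371 ((195.9979248046875, 298.9275817871094), (41.009761810302734, 11.791115760803223), 24.90477180480957)
top (210, 191) (109, 177)
top tray_top 0.9 392 ((250.44798278808594, 221.53598022460938), (18.24631690979004, 21.6451416015625), 10.30484676361084)
top tray_top 0.84 342 ((242.0, 180.0), (18.0, 20.0), 90.0)
top tray_top 0.58 347 ((208.66392517089844, 263.3032531738281), (16.772830963134766, 21.126089096069336), 39.80556869506836)
top clamp 0.61 1877 ((149.7081756591797, 202.8307342529297), (54.76813507080078, 43.1033935546875), 86.42366790771484)
top magazine 0.53 113 ((254.0, 208.99998474121094), (17.708751678466797, 5.059643268585205), 18.434947967529297)
top magazine 0.16 1829 ((149.76849365234375, 203.29571533203125), (53.707706451416016, 43.041019439697266), 86.42366790771484)
```

View pics/top_mag.png

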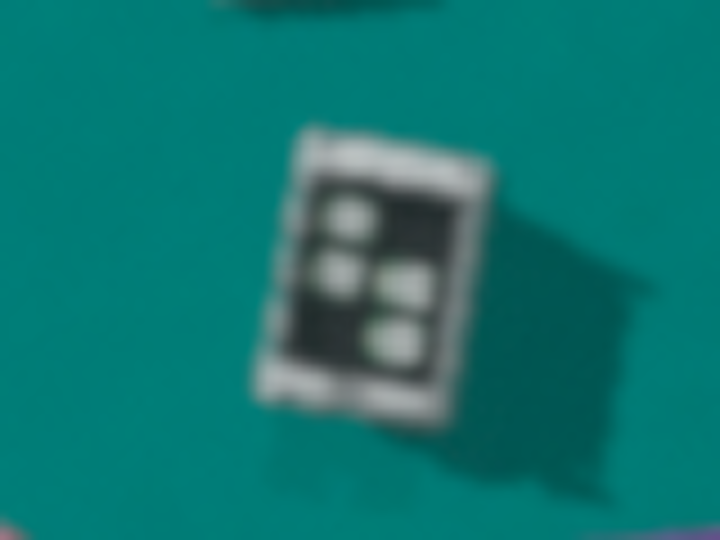

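View pics/top_cl.png

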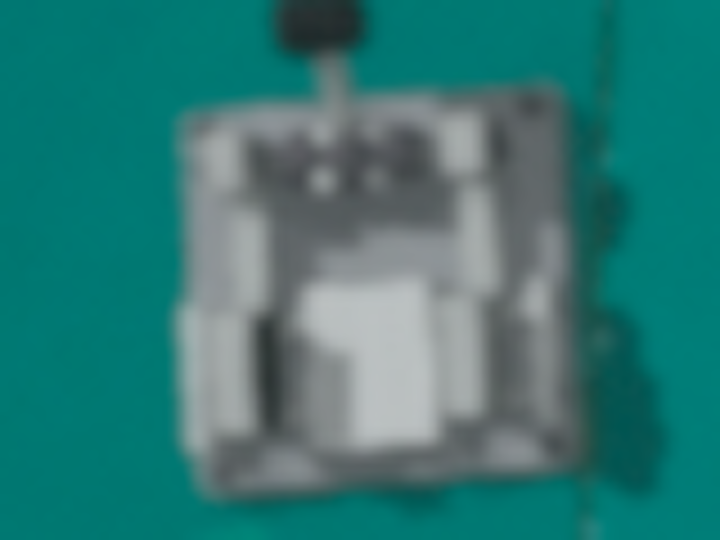

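View pics/scene_cl.png

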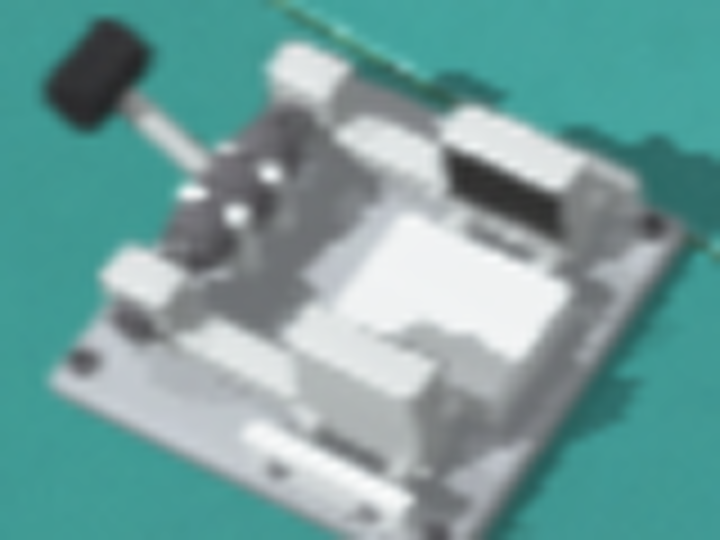

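View pics/scene_mag.png

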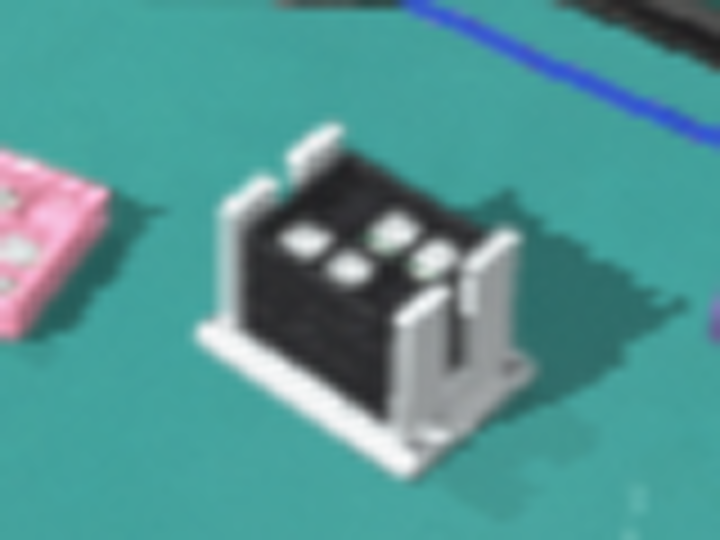

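```bash
cat > fit.py <<'E'
from h import *
from scipy.optimize import least_squares
C={n:cam(n) for n in ["scene","top"]}
def fit(obs,x0):
    def w(p,L):
        c,s=np.cos(p[2]),np.sin(p[2]); L=np.array(L,float)/1000
        return np.c_[p[0]+c*L[:,0]-s*L[:,1],p[1]+s*L[:,0]+c*L[:,1],L[:,2]]
    def r(p,ns=obs.keys()):
        out=[]
        for n in ns:
            (ox,oy),pts=obs[n]
            uv=np.array([[ox+a/9-.5,oy+b/9-.5] for a,b,_ in pts])
            out.append((proj(C[n],w(p,[q[2] for q in pts]))-uv).ravel())
        return np.concatenate(out)
    for ns in [["scene"],["top"],["scene","top"]]:
        s=least_squares(lambda p:r(p,ns),x0,loss='soft_l1'); print(ns,s.x[:2].round(4),np.degrees(s.x[2]).round(2),(r(s.x,ns)).reshape(-1,2).round(1).tolist())
    return s.x
mag=fit({"top":((210,191),[(305,125,(46,32,8)),(492,160,(46,-32,8)),(255,400,(-46,32,8)),(450,425,(-46,-32,8))]),
 "scene":((242,187),[(200,335,(46,32,8)),(408,470,(-46,32,8)),(535,370,(-46,-32,8)),(225,208,(39.5,27,66)),(340,125,(39.5,-27,66)),(520,235,(-39.5,-27,66))])},[.4466,.017,-.2])
cl=fit({"top":((109,177),[(185,112,(94,66,10)),(562,92,(94,-66,10)),(580,465,(-40,-66,10)),(205,495,(-40,66,10))]),
 "scene":((165,261),[(52,378,(94,66,10)),(688,240,(-40,-66,10)),(415,210,(28,-22,24)),(570,290,(-28,-22,24))])},[.46,.335,.05])
def box(p,x0,x1,y0,y1,z): return rect(p[0],p[1],p[2],z/1e3,(x1-x0)/1e3,(y1-y0)/1e3,(x0+x1)/2e3,(y0+y1)/2e3)
for n in C:
    R,G,B=(0,0,255),(0,255,0),(255,0,0)
    crop(C[n],[.4466,.018,.04],80,60,9,f"pics/{n}_mag2.png",[(box(mag,-46,46,-32,32,8),R),(box(mag,-32,32,-27,27,60),G),(box(mag,34.5,39.5,-27,27,66),B),(box(mag,-39.5,-34.5,-27,27,66),B)])
    crop(C[n],[.48,.335,.02],80,60,9,f"pics/{n}_cl2.png",[(box(cl,-40,94,-66,66,10),R),(box(cl,-28,28,-22,22,24),G),(box(cl,-21,21,31.5,45,52),B),(box(cl,-21,21,-45,-31.5,52),B)])
a=[cv2.resize(cv2.imread(f"pics/{n}_{k}2.png"),(400,300)) for k in("mag","cl") for n in C]
cv2.imwrite("pics/fit.png",np.vstack([np.hstack(a[:2]),np.hstack(a[2:])]))
E
python3 fit.py
```

```text
['scene'] [0.4465 0.017 ] -9.39 [[0.0, -0.4], [0.1, 0.3], [0.3, -0.3], [-0.1, -0.0], [-0.4, -0.1], [0.1, 0.5]]
['top'] [0.4475 0.0156] -7.61 [[0.2, 0.8], [-0.5, 0.2], [1.0, -0.7], [-0.5, -0.2]]
['scene', 'top'] [0.447  0.0164] -8.57 [[-0.0, -0.4], [0.3, 0.1], [0.3, -0.7], [-0.2, -0.0], [-0.6, -0.2], [0.0, 0.2], [0.2, 0.8], [-0.5, 0.6], [0.5, -0.8], [-1.1, 0.1]]
['scene'] [0.451  0.3323] 4.9 [[-0.6, -0.3], [0.6, -1.2], [-0.5, 0.6], [0.5, 0.5]]
['top'] [0.4511 0.3297] 5.74 [[0.2, 0.1], [-0.1, -0.6], [0.1, 0.4], [-0.2, 0.0]]
['scene', 'top'] [0.4511 0.3309] 5.5 [[-0.3, -0.4], [0.7, -1.8], [-0.3, 0.2], [0.8, -0.0], [-0.0, 0.0], [-0.3, -0.6], [-0.4, 0.4], [-0.7, -0.1]]
```

View pics/fit.png

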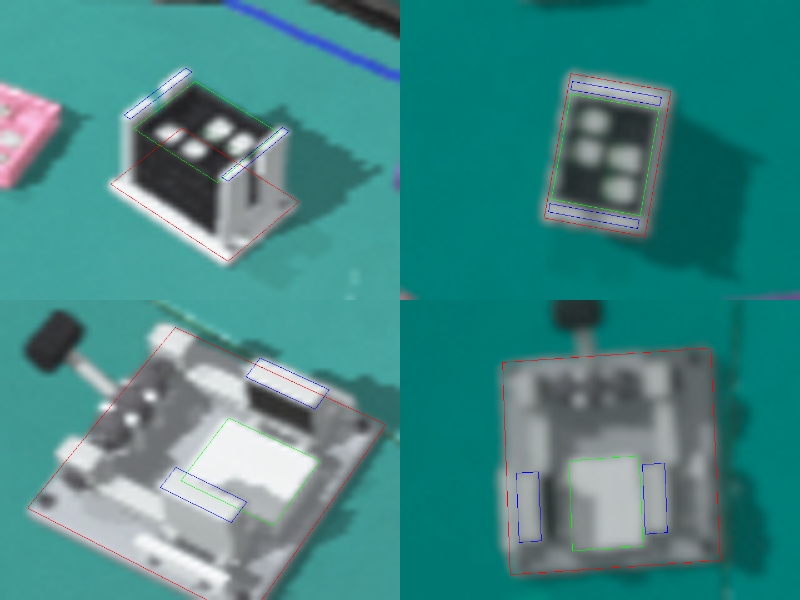

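```bash
cat > plan.py <<'E'
import sys, json, numpy as np
from station import robot
from scipy.spatial.transform import Rotation as Ro
# args: x y z yawdeg(tool z direction) step(m)  ; or multiple waypoints separated by '/'
def Rt(yaw):
    a=np.radians(yaw); z=np.array([np.cos(a),np.sin(a),0]); y=np.array([0,0,-1.]); return np.c_[np.cross(y,z),y,z]
s=robot.get_state(); p=s['eef_pos'].copy(); R=s['orientation'].copy()
print('t',round(s['time'],2),'p',p.round(4),'toolz yaw',np.degrees(np.arctan2(R[1,2],R[0,2])).round(2),'F',s['force'].round(1),'w',round(s['grip_width'],4),'q',s['qpos'].round(0))
T=[];A=[]
if len(sys.argv)>1:
  for wp in ' '.join(sys.argv[1:]).split('/'):
    x,y,z,yaw,st=map(float,wp.split()); tgt=np.array([x,y,z]); Rg=Rt(yaw)
    rv=Ro.from_matrix(R.T@Rg).as_rotvec()
    n=max(1,int(np.ceil(np.linalg.norm(tgt-p)/st-1e-6)),int(np.ceil(np.linalg.norm(rv)/0.14-1e-6)))
    p0=p.copy();R0=R.copy()
    for i in range(1,n+1):
        d=R.T@(p0+(tgt-p0)*i/n-p); r=rv/n
        d=d.round(4); r=r.round(3)
        T.append(d.tolist());A.append(r.tolist()); p=p+R@d; R=R@Ro.from_rotvec(r).as_matrix()
  for i in range(0,len(T),12): print(json.dumps({"travel":T[i:i+12],"angular":A[i:i+12]}))
E
python3 plan.py 0.271 -0.59 0.50 -65.3 0.045 / 0.447 0.0165 0.50 -99 0.045
```

```text
t 1.4 p [ 0.2714 -0.5906  0.3039] toolz yaw -65.32 F [ 0.   0.8 -0.1] w 0.0853 q [-70.   7.  95.   0.  78.  -5.]
{"travel": [[0.0, -0.0392, -0.0001], [0.0, -0.0392, -0.0002], [0.0001, -0.0393, -0.0001], [-0.0, -0.0392, -0.0002], [-0.0, -0.0392, -0.0001], [-0.0275, 0.0, -0.0318], [-0.0263, 0.0, -0.0329], [-0.025, 0.0, -0.0339], [-0.0236, 0.0, -0.0349], [-0.0223, 0.0, -0.0357], [-0.0209, 0.0, -0.0366], [-0.0194, 0.0, -0.0373]], "angular": [[0.0, -0.0, -0.0], [0.0, -0.0, -0.0], [0.0, -0.0, -0.0], [0.0, -0.0, -0.0], [0.0, -0.0, -0.0], [0.0, 0.039, -0.0], [0.0, 0.039, -0.0], [0.0, 0.039, -0.0], [0.0, 0.039, -0.0], [0.0, 0.039, -0.0], [0.0, 0.039, -0.0], [0.0, 0.039, -0.0]]}
{"travel": [[-0.0179, 0.0, -0.0381], [-0.0165, 0.0, -0.0388], [-0.0149, 0.0, -0.0394], [-0.0133, 0.0, -0.0399], [-0.0118, 0.0, -0.0404], [-0.0103, 0.0, -0.0408], [-0.0086, 0.0, -0.0413], [-0.007, 0.0, -0.0415]], "angular": [[0.0, 0.039, -0.0], [0.0, 0.039, -0.0], [0.0, 0.039, -0.0], [0.0, 0.039, -0.0], [0.0, 0.039, -0.0], [0.0, 0.039, -0.0], [0.0, 0.039, -0.0], [0.0, 0.039, -0.0]]}
```

{"fn": "drive_tool", "kwargs": {
  "travel": [
    [0, -0.04, 0],
    [0, -0.04, 0],
    [0, -0.04, 0],
    [0, -0.04, 0],
    [0, -0.04, 0],
    [0, -0.02, 0]
  ],
  "angular": [
    [0, 0, 0],
    [0, 0, 0],
    [0, 0, 0],
    [0, 0, 0],
    [0, 0, 0],
    [0, 0, 0]
  ]
}}

```text
time: 2.0
eef_pos: [0.2712, -0.59, 0.5244]
orientation: [[-0.909, -0.004, 0.418], [-0.418, 0.012, -0.909], [-0.001, -1.0, -0.013]]
force: [0.3, 0.5, 0.6]
grip_width: 0.0852
```

```bash
python3 plan.py 0.447 0.0165 0.50 -99 0.045
```

```text
t 2.0 p [ 0.2712 -0.59    0.5244] toolz yaw -65.32 F [0.3 0.5 0.6] w 0.0852 q [-70.   5.  76.   0. 100.  -5.]
{"travel": [[-0.0275, 0.0021, -0.0318], [-0.0263, 0.002, -0.0329], [-0.025, 0.002, -0.0339], [-0.0236, 0.002, -0.0348], [-0.0223, 0.002, -0.0357], [-0.0208, 0.0019, -0.0366], [-0.0194, 0.0019, -0.0373], [-0.0179, 0.0018, -0.0381], [-0.0165, 0.0018, -0.0387], [-0.0149, 0.0017, -0.0394], [-0.0133, 0.0018, -0.0399], [-0.0118, 0.0016, -0.0404]], "angular": [[0.001, 0.039, 0.0], [0.001, 0.039, 0.0], [0.001, 0.039, 0.0], [0.001, 0.039, 0.0], [0.001, 0.039, 0.0], [0.001, 0.039, 0.0], [0.001, 0.039, 0.0], [0.001, 0.039, 0.0], [0.001, 0.039, 0.0], [0.001, 0.039, 0.0], [0.001, 0.039, 0.0], [0.001, 0.039, 0.0]]}
{"travel": [[-0.0103, 0.0017, -0.0409], [-0.0086, 0.0016, -0.0412], [-0.007, 0.0015, -0.0415]], "angular": [[0.001, 0.039, 0.0], [0.001, 0.039, 0.0], [0.001, 0.039, 0.0]]}
```

{"fn": "drive_tool", "kwargs": {
  "travel": [
    [-0.027, 0, -0.032],
    [-0.026, 0, -0.033],
    [-0.025, 0, -0.034],
    [-0.024, 0, -0.035],
    [-0.022, 0, -0.036],
    [-0.021, 0, -0.037],
    [-0.019, 0, -0.037],
    [-0.018, 0, -0.038],
    [-0.016, 0, -0.039],
    [-0.015, 0, -0.039],
    [-0.013, 0, -0.04],
    [-0.012, 0, -0.04]
  ],
  "angular": [
    [0, 0.039, 0],
    [0, 0.039, 0],
    [0, 0.039, 0],
    [0, 0.039, 0],
    [0, 0.039, 0],
    [0, 0.039, 0],
    [0, 0.039, 0],
    [0, 0.039, 0],
    [0, 0.039, 0],
    [0, 0.039, 0],
    [0, 0.039, 0],
    [0, 0.039, 0]
  ]
}}

```text
time: 3.2
eef_pos: [0.4172, -0.0932, 0.5329]
orientation: [[-0.998, 0.005, -0.068], [0.068, 0.002, -0.998], [-0.004, -1.0, -0.003]]
force: [0.9, -0.9, -0.8]
grip_width: 0.0854
```

```bash
python3 plan.py 0.447 0.0165 0.50 -99 0.045 / .447 .0165 .2 -99 .045
```

```text
t 3.2 p [ 0.4172 -0.0932  0.5329] toolz yaw -93.88 F [ 0.9 -0.9 -0.8] w 0.0854 q [-20. -24. 101.   0. 103.  74.]
{"travel": [[-0.0074, 0.0111, -0.0371], [-0.0063, 0.0111, -0.0374], [-0.0052, 0.011, -0.0375], [0.0001, 0.0429, 0.0], [0.0, 0.0428, 0.0], [0.0001, 0.0429, 0.0], [0.0, 0.0428, 0.0], [0.0001, 0.0429, 0.0], [0.0, 0.0428, 0.0], [0.0001, 0.0429, 0.0]], "angular": [[0.001, 0.03, -0.001], [0.001, 0.03, -0.001], [0.001, 0.03, -0.001], [0.0, -0.0, -0.0], [0.0, -0.0, -0.0], [0.0, -0.0, -0.0], [0.0, -0.0, -0.0], [0.0, -0.0, -0.0], [0.0, -0.0, -0.0], [0.0, -0.0, -0.0]]}
```

{"fn": "drive_tool", "kwargs": {
  "travel": [
    [-0.0074, 0.011, -0.037],
    [-0.0063, 0.011, -0.037],
    [-0.0052, 0.011, -0.037],
    [0, 0.043, 0],
    [0, 0.043, 0],
    [0, 0.043, 0],
    [0, 0.043, 0],
    [0, 0.043, 0],
    [0, 0.043, 0],
    [0, 0.03, 0],
    [0, 0, 0]
  ],
  "angular": [
    [0, 0.03, 0],
    [0, 0.03, 0],
    [0, 0.03, 0],
    [0, 0, 0],
    [0, 0, 0],
    [0, 0, 0],
    [0, 0, 0],
    [0, 0, 0],
    [0, 0, 0],
    [0, 0, 0],
    [0, 0, 0]
  ]
}}

```text
time: 4.3
eef_pos: [0.4511, 0.0279, 0.2061]
orientation: [[-0.989, 0.018, -0.149], [0.149, 0.002, -0.989], [-0.018, -1.0, -0.005]]
force: [-1.3, 0.1, -0.2]
grip_width: 0.0849
```

```bash
cat > view.py <<'E'
from h import *
import sys
# view.py tag x y z  : crops both cams around point; draws current TCP axis marks at 54,60,72.6,80 mm
tag=sys.argv[1]; P=list(map(float,sys.argv[2:5])); sc=[]
s=robot.get_state(); p=s['eef_pos'];R=s['orientation']
for n in ["scene","top"]:
    c=cam(n)
    dr=[]
    for d,col in [(0,(255,0,0)),(.0596,(0,255,255)),(.0726,(0,0,255)),(.0856,(255,0,255))]:
        dr.append((np.array([p+R@[0,d,-.04],p+R@[0,d,.04]]),col))
    crop(c,P,88,66,9,f"pics/{tag}_{n}.png",dr if len(sys.argv)>5 else [])
    sc.append(cv2.resize(cv2.imread(f"pics/{tag}_{n}.png"),(400,300),interpolation=cv2.INTER_AREA) if n=='top' else cv2.imread(f"pics/{tag}_{n}.png"))
a=cv2.resize(sc[0],(400,300),interpolation=cv2.INTER_AREA)
cv2.imwrite(f"pics/{tag}.png",np.hstack([a,sc[1]]))
E
python3 view.py hov .447 .0165 .12 1; python3 plan.py .447 .0165 .125 -99 .03
```

```text
t 4.4 p [0.4538 0.0277 0.2111] toolz yaw -98.56 F [ 0.2 -0.3  0.1] w 0.085 q [ -3. -15. 125.   0.  69.  95.]
{"travel": [[0.0024, 0.0286, 0.0042], [0.0022, 0.0287, 0.0041], [0.0019, 0.0286, 0.0041]], "angular": [[0.002, 0.003, -0.009], [0.002, 0.003, -0.009], [0.002, 0.003, -0.009]]}
```

View pics/hov_scene.png

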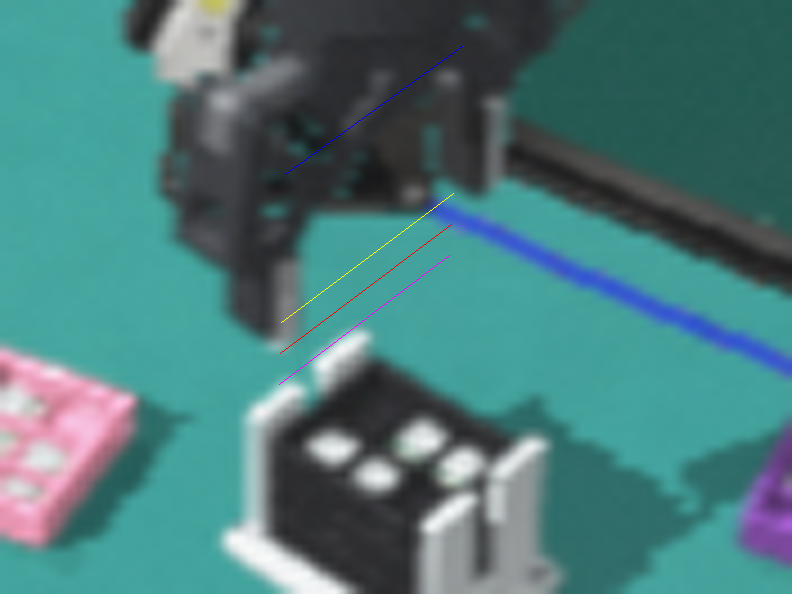

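View pics/hov_top.png

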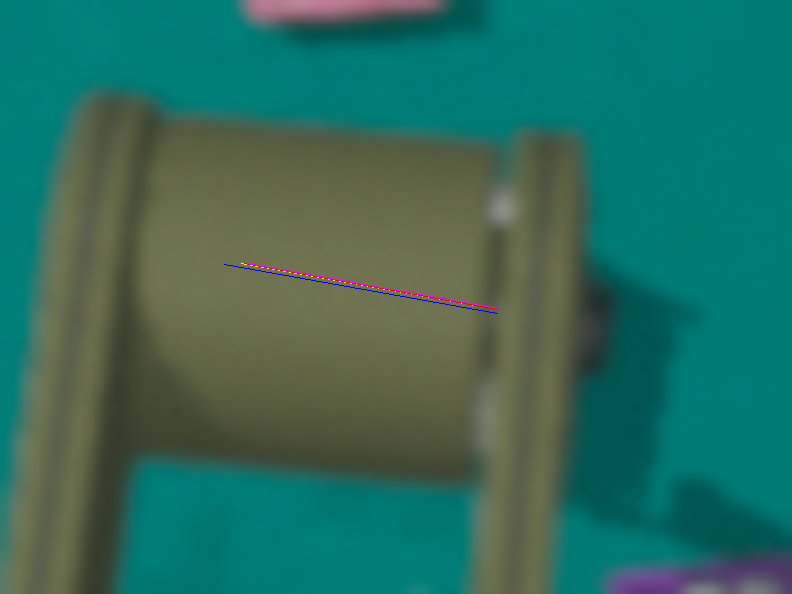

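```bash
python3 plan.py .4468 .017 .15 -99 .03 / .4468 .017 .118 -99 .017
```

```text
t 4.4 p [0.4538 0.0277 0.2111] toolz yaw -98.56 F [ 0.2 -0.3  0.1] w 0.085 q [ -3. -15. 125.   0.  69.  95.]
{"travel": [[0.0023, 0.0203, 0.004], [0.0021, 0.0203, 0.0039], [0.0019, 0.0203, 0.004], [-0.0, 0.016, -0.0], [-0.0, 0.016, -0.0001]], "angular": [[0.002, 0.003, -0.009], [0.002, 0.003, -0.009], [0.002, 0.003, -0.009], [-0.0, -0.001, 0.0], [-0.0, -0.001, 0.0]]}
```

{"fn": "drive_tool", "kwargs": {
  "travel": [
    [0.0023, 0.02, 0.004],
    [0.0021, 0.02, 0.004],
    [0.0019, 0.02, 0.004],
    [0, 0, 0]
  ],
  "angular": [
    [0.002, 0.003, -0.009],
    [0.002, 0.003, -0.009],
    [0.002, 0.003, -0.009],
    [0, 0, 0]
  ]
}}

```text
time: 4.8
eef_pos: [0.4524, 0.0156, 0.1574]
orientation: [[-0.987, 0.015, -0.158], [0.158, -0.002, -0.987], [-0.015, -1.0, -0.001]]
force: [0.7, 0.2, -1.0]
grip_width: 0.0857
```

```bash
python3 plan.py .4468 .017 .118 -99 .017
```

```text
t 4.8 p [0.4524 0.0156 0.1574] toolz yaw -99.1 F [ 0.7  0.2 -1. ] w 0.0857 q [ -5. -11. 127.  -0.  63.  94.]
{"travel": [[0.0021, 0.0131, -0.0001], [0.0021, 0.0131, -0.0002], [0.0019, 0.0131, -0.0001]], "angular": [[0.0, -0.001, -0.005], [0.0, -0.001, -0.005], [0.0, -0.001, -0.005]]}
```

{"fn": "drive_tool", "kwargs": {
  "travel": [
    [0.0021, 0.013, 0],
    [0.002, 0.013, 0],
    [0.002, 0.013, 0],
    [0, 0, 0]
  ],
  "angular": [
    [0, 0, -0.005],
    [0, 0, -0.005],
    [0, 0, -0.005],
    [0, 0, 0]
  ]
}}

```text
time: 5.2
eef_pos: [0.4492, 0.0164, 0.1194]
orientation: [[-0.987, 0.007, -0.158], [0.158, 0.0, -0.987], [-0.007, -1.0, -0.001]]
force: [-0.0, -0.3, -0.1]
grip_width: 0.0853
```

```bash
python3 plan.py .4468 .017 .118 -99 .017
```

```text
t 5.2 p [0.4492 0.0164 0.1194] toolz yaw -99.1 F [-0.  -0.3 -0.1] w 0.0853 q [ -5.  -8. 128.   0.  59.  94.]
{"travel": [[0.0025, 0.0013, -0.0002]], "angular": [[0.001, -0.002, -0.007]]}
```

Close gently.

{"fn": "drive_tool", "kwargs": {
  "travel": [
    [0.0025, 0.001, 0],
    [0, 0, 0]
  ],
  "angular": [
    [0, 0, -0.007],
    [0, 0, 0]
  ]
}}

```text
time: 5.4
eef_pos: [0.4467, 0.017, 0.1182]
orientation: [[-0.987, -0.001, -0.158], [0.158, 0.001, -0.987], [0.001, -1.0, -0.001]]
force: [-0.0, 0.1, 0.2]
grip_width: 0.0853
```

{"fn": "drive_tool", "kwargs": {
  "travel": [
    [0, 0, 0],
    [0, 0, 0],
    [0, 0, 0],
    [0, 0, 0],
    [0, 0, 0],
    [0, 0, 0],
    [0, 0, 0]
  ],
  "angular": [
    [0, 0, 0],
    [0, 0, 0],
    [0, 0, 0],
    [0, 0, 0],
    [0, 0, 0],
    [0, 0, 0],
    [0, 0, 0]
  ],
  "fingers": 130,
  "squeeze": 25
}}

```text
time: 6.1
eef_pos: [0.4475, 0.017, 0.1195]
orientation: [[-0.987, 0.002, -0.158], [0.158, 0.001, -0.987], [-0.002, -1.0, -0.002]]
force: [-0.1, -0.7, -0.3]
grip_width: 0.0528
```

```bash
python3 view.py gr .447 .0165 .06; python3 plan.py 
```

```text
t 6.2 p [0.4475 0.017  0.1195] toolz yaw -99.08 F [ 0.2  0.4 -0.2] w 0.0532 q [ -5.  -8. 128.   0.  59.  94.]
```

View pics/gr_scene.png

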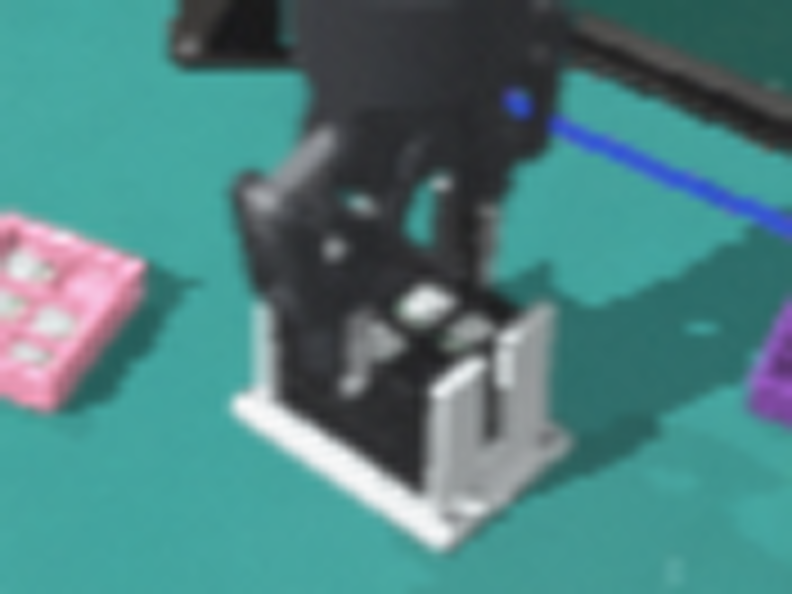

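```bash
python3 - <<'E'
from h import *
c=cam("scene")
dr=[]
a=np.radians(-9)
for z,col in [(.06,(0,255,0)),(.05,(0,255,255)),(.044,(0,0,255))]:
    dr.append((rect(.4468,.017,a,z,.022,.002,0,.029),col))
    dr.append((rect(.4468,.017,a,z,.064,.054),col))
crop(c,[.447,.0165,.06],88,66,9,"pics/gr3.png",dr)
E
```

```text
(no output)
```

View pics/gr3.png

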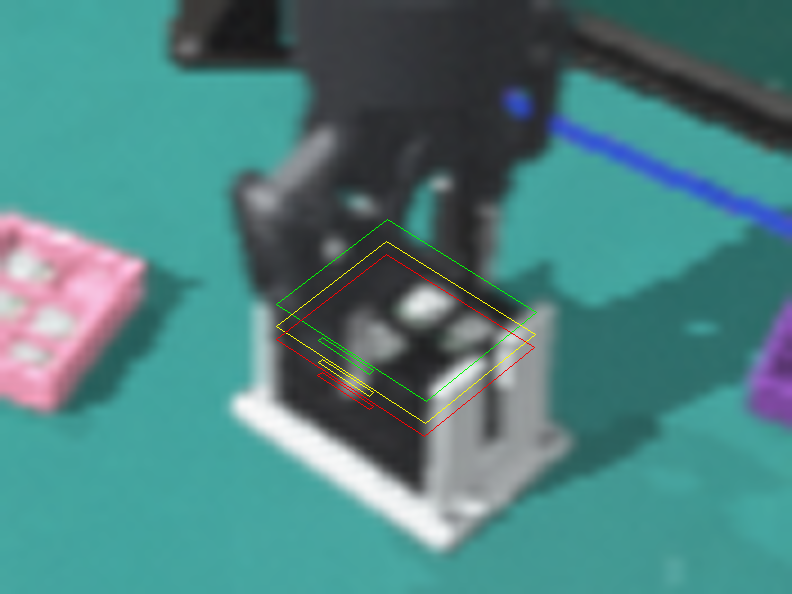

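{"fn": "drive_tool", "kwargs": {
  "travel": [
    [0, -0.004, 0],
    [0, -0.006, 0],
    [0, -0.01, 0],
    [0, -0.01, 0],
    [0, -0.02, 0],
    [0, -0.02, 0],
    [0, 0, 0]
  ],
  "angular": [
    [0, 0, 0],
    [0, 0, 0],
    [0, 0, 0],
    [0, 0, 0],
    [0, 0, 0],
    [0, 0, 0],
    [0, 0, 0]
  ]
}}

```text
time: 6.95
eef_pos: [0.4478, 0.0169, 0.1958]
orientation: [[-0.987, 0.004, -0.158], [0.158, 0.001, -0.987], [-0.004, -1.0, -0.002]]
force: [0.6, -0.2, -0.1]
grip_width: 0.0531
```

```bash
python3 view.py lift .447 .0165 .06; python3 plan.py .45 .165 .20 -95 .04 / .45 .165 .085 -95 .03
```

```text
t 7.05 p [0.4463 0.017  0.1928] toolz yaw -99.08 F [-0.3  0.3 -1.4] w 0.0533 q [ -5. -14. 126.   0.  68.  94.]
{"travel": [[0.0049, -0.0017, -0.0367], [0.0043, -0.0018, -0.0368], [0.0036, -0.0017, -0.0368], [0.0029, -0.0018, -0.0369], [-0.0, 0.0288, 0.0], [-0.0, 0.0287, 0.0001], [-0.0001, 0.0288, 0.0], [0.0, 0.0287, 0.0]], "angular": [[0.0, -0.018, 0.0], [0.0, -0.018, 0.0], [0.0, -0.018, 0.0], [0.0, -0.018, 0.0], [0.0, 0.0, 0.0], [0.0, 0.0, 0.0], [0.0, 0.0, 0.0], [0.0, 0.0, 0.0]]}
```

View pics/lift_scene.png

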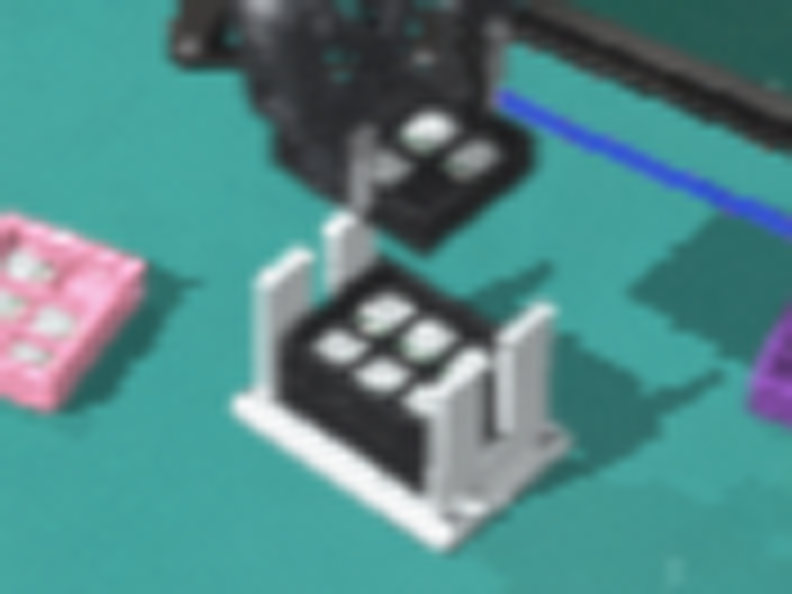

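```bash
python3 plan.py .45 .165 .20 -84.6 .035 / .45 .165 .09 -84.6 .03
```

```text
t 7.05 p [0.4463 0.017  0.1928] toolz yaw -99.08 F [-0.3  0.3 -1.4] w 0.0533 q [ -5. -14. 126.   0.  68.  94.]
{"travel": [[0.0039, -0.0014, -0.0294], [0.0025, -0.0014, -0.0295], [0.0009, -0.0014, -0.0296], [-0.0006, -0.0014, -0.0296], [-0.002, -0.0014, -0.0295], [-0.0, 0.0275, 0.0], [-0.0001, 0.0275, 0.0001], [0.0, 0.0275, 0.0], [-0.0, 0.0275, 0.0]], "angular": [[0.0, -0.051, 0.0], [0.0, -0.051, 0.0], [0.0, -0.051, 0.0], [0.0, -0.051, 0.0], [0.0, -0.051, 0.0], [0.0, 0.001, 0.0], [0.0, 0.001, 0.0], [0.0, 0.001, 0.0], [0.0, 0.001, 0.0]]}
```

{"fn": "drive_tool", "kwargs": {
  "travel": [
    [0.004, -0.0015, -0.029],
    [0.0025, -0.0015, -0.0295],
    [0.001, -0.0015, -0.0295],
    [-0.0005, -0.0015, -0.0295],
    [-0.002, -0.0015, -0.0295],
    [0, 0.0275, 0],
    [0, 0.0275, 0],
    [0, 0.0275, 0],
    [0, 0.02, 0],
    [0, 0, 0]
  ],
  "angular": [
    [0, -0.051, 0],
    [0, -0.051, 0],
    [0, -0.051, 0],
    [0, -0.051, 0],
    [0, -0.051, 0],
    [0, 0, 0],
    [0, 0, 0],
    [0, 0, 0],
    [0, 0, 0],
    [0, 0, 0]
  ]
}}

```text
time: 8.05
eef_pos: [0.4416, 0.1693, 0.0836]
orientation: [[-0.994, -0.017, 0.106], [-0.106, -0.002, -0.994], [0.017, -1.0, -0.0]]
force: [-1.1, -0.3, -1.8]
grip_width: 0.0532
```

```bash
python3 plan.py .45 .165 .082 -84.6 .008
```

```text
t 8.05 p [0.4416 0.1693 0.0836] toolz yaw -83.89 F [-1.1 -0.3 -1.8] w 0.0532 q [ 14.  -0. 126.   0.  56.  98.]
{"travel": [[-0.0039, 0.0007, 0.0026], [-0.004, 0.0008, 0.0026]], "angular": [[-0.0, 0.006, 0.009], [-0.0, 0.006, 0.009]]}
```

{"fn": "drive_tool", "kwargs": {
  "travel": [
    [0, 0, 0],
    [0, 0.001, 0],
    [0, 0, 0]
  ],
  "angular": [
    [0, 0, 0.009],
    [0, 0, 0.006],
    [0, 0, 0]
  ]
}}

```text
time: 8.35
eef_pos: [0.4415, 0.1692, 0.0828]
orientation: [[-0.994, -0.002, 0.106], [-0.106, -0.0, -0.994], [0.002, -1.0, 0.0]]
force: [-0.4, 0.4, -0.6]
grip_width: 0.0531
```

```bash
python3 plan.py .4416 .1693 .0795 -84.6 .008
```

```text
t 8.35 p [0.4415 0.1692 0.0828] toolz yaw -83.9 F [-0.4  0.4 -0.6] w 0.0531 q [ 14.  -1. 126.   0.  55.  98.]
{"travel": [[-0.0002, 0.0033, -0.0001]], "angular": [[-0.0, 0.012, 0.002]]}
```

{"fn": "drive_tool", "kwargs": {
  "travel": [
    [0, 0.0017, 0],
    [0, 0.0015, 0],
    [0, 0, 0]
  ],
  "angular": [
    [0, 0, 0],
    [0, 0, 0],
    [0, 0, 0]
  ]
}}

```text
time: 8.65
eef_pos: [0.4432, 0.1695, 0.082]
orientation: [[-0.994, 0.003, 0.106], [-0.106, 0.001, -0.994], [-0.003, -1.0, -0.001]]
force: [0.4, 0.8, -1.4]
grip_width: 0.053
```

{"fn": "drive_tool", "kwargs": {
  "travel": [
    [0, 0.0015, 0],
    [0, 0.0015, 0],
    [0, 0, 0]
  ],
  "angular": [
    [0, 0, 0],
    [0, 0, 0],
    [0, 0, 0]
  ]
}}

```text
time: 8.95
eef_pos: [0.4438, 0.1697, 0.0795]
orientation: [[-0.994, 0.005, 0.106], [-0.106, 0.001, -0.994], [-0.005, -1.0, -0.001]]
force: [-0.2, -0.3, -1.0]
grip_width: 0.0536
```

{"fn": "drive_tool", "kwargs": {
  "travel": [
    [0, 0.0015, 0],
    [0, 0.001, 0],
    [0, 0, 0]
  ],
  "angular": [
    [0, 0, -0.003],
    [0, 0, 0],
    [0, 0, 0]
  ]
}}

```text
time: 9.25
eef_pos: [0.4448, 0.1699, 0.0796]
orientation: [[-0.994, 0.001, 0.106], [-0.106, 0.001, -0.994], [-0.001, -1.0, -0.001]]
force: [-0.6, 0.2, -0.3]
grip_width: 0.0534
```

{"fn": "drive_tool", "kwargs": {
  "travel": [
    [0, 0.0015, 0],
    [0, 0.0015, 0],
    [0, 0, 0]
  ],
  "angular": [
    [0, 0, 0],
    [0, 0, 0],
    [0, 0, 0]
  ]
}}

```text
time: 9.55
eef_pos: [0.4457, 0.1702, 0.0797]
orientation: [[-0.994, -0.0, 0.106], [-0.106, 0.0, -0.994], [0.0, -1.0, -0.0]]
force: [-0.4, 0.8, -0.8]
grip_width: 0.0531
```

{"fn": "drive_tool", "kwargs": {
  "travel": [
    [0, 0.003, 0],
    [0, 0, 0]
  ],
  "angular": [
    [0, 0, 0],
    [0, 0, 0]
  ]
}}

```text
time: 9.75
eef_pos: [0.4468, 0.1705, 0.0799]
orientation: [[-0.994, -0.001, 0.107], [-0.107, 0.0, -0.994], [0.001, -1.0, -0.0]]
force: [-0.1, -0.5, -1.6]
grip_width: 0.0535
```

```bash
python3 view.py b .4457 .17 .03; python3 plan.py 
```

```text
t 9.85 p [0.4466 0.1705 0.0792] toolz yaw -83.88 F [ 1.9 -0.2  7.4] w 0.0534 q [ 14.   0. 125.   0.  54.  98.]
```

View pics/b_scene.png

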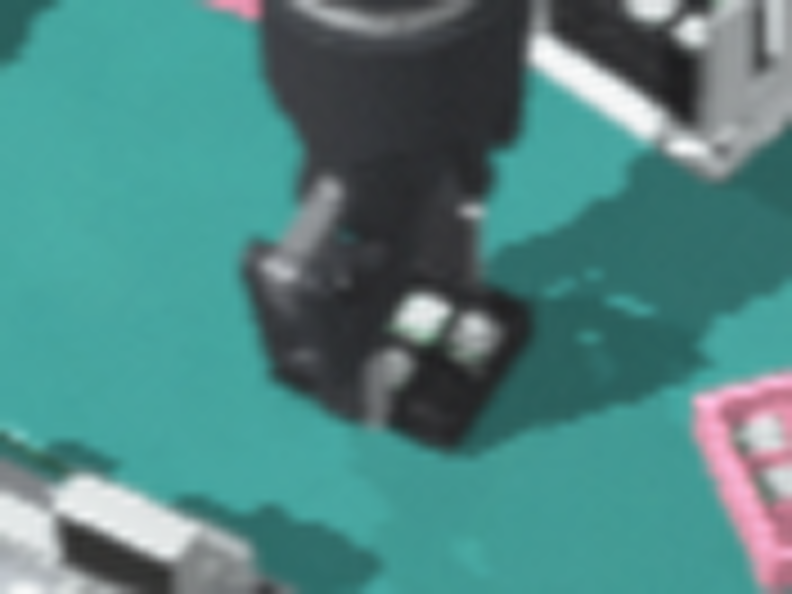

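{"fn": "drive_tool", "kwargs": {
  "travel": [
    [0, 0, 0],
    [0, 0, 0],
    [0, 0, 0],
    [0, 0, 0],
    [0, 0, 0],
    [0, 0, 0]
  ],
  "angular": [
    [0, 0, 0],
    [0, 0, 0],
    [0, 0, 0],
    [0, 0, 0],
    [0, 0, 0],
    [0, 0, 0]
  ],
  "fingers": 0
}}

```text
time: 10.45
eef_pos: [0.4454, 0.1701, 0.0771]
orientation: [[-0.994, -0.004, 0.106], [-0.106, -0.001, -0.994], [0.004, -1.0, 0.0]]
force: [0.9, 1.2, 0.4]
grip_width: 0.0858
```

{"fn": "drive_tool", "kwargs": {
  "travel": [
    [0, -0.01, 0],
    [0, -0.03, 0],
    [0, -0.03, 0],
    [0, 0, 0]
  ],
  "angular": [
    [0, 0, 0],
    [0, 0, 0],
    [0, 0, 0],
    [0, 0, 0]
  ]
}}

```text
time: 10.85
eef_pos: [0.4451, 0.17, 0.1502]
orientation: [[-0.994, -0.006, 0.106], [-0.106, -0.001, -0.994], [0.006, -1.0, 0.0]]
force: [0.1, -0.0, 0.5]
grip_width: 0.0857
```

```bash
python3 plan.py .4468 .1705 .16 6.1 .03; python3 view.py b2 .4457 .17 .03
```

```text
t 10.85 p [0.4451 0.17   0.1502] toolz yaw -83.89 F [ 0.1 -0.   0.5] w 0.0857 q [ 14.  -6. 124.   0.  63.  98.]
{"travel": [[-0.0001, -0.0008, -0.0], [-0.0002, -0.0008, -0.0], [-0.0001, -0.0009, -0.0], [-0.0002, -0.0008, 0.0], [-0.0001, -0.0008, 0.0001], [-0.0001, -0.0008, 0.0], [-0.0001, -0.0009, 0.0001], [-0.0001, -0.0008, 0.0001], [-0.0001, -0.0008, 0.0001], [-0.0001, -0.0008, 0.0001], [-0.0001, -0.0008, 0.0002], [-0.0, -0.0009, 0.0001]], "angular": [[0.0, -0.131, 0.0], [0.0, -0.131, 0.0], [0.0, -0.131, 0.0], [0.0, -0.131, 0.0], [0.0, -0.131, 0.0], [0.0, -0.131, 0.0], [0.0, -0.131, 0.0], [0.0, -0.131, 0.0], [0.0, -0.131, 0.0], [0.0, -0.131, 0.0], [0.0, -0.131, 0.0], [0.0, -0.131, 0.0]]}
```

View pics/b2_scene.png

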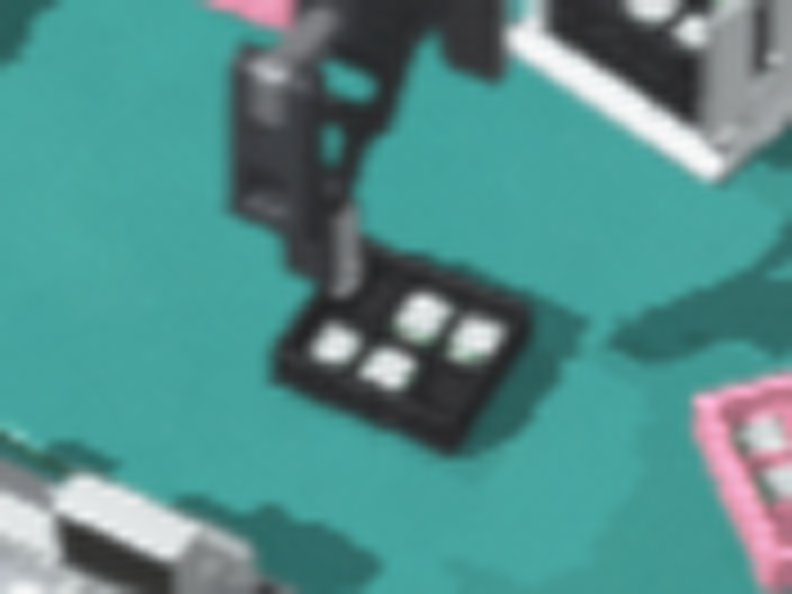

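```bash
cat > ov.py <<'E'
from h import *
import sys
x,y,yaw=map(float,sys.argv[1:4]); a=np.radians(yaw)
out=[]
for n in ["scene","top"]:
    c=cam(n)
    crop(c,[.4457,.17,.03],88,66,9,f"pics/ov_{n}.png",[(rect(x,y,a,.02,.064,.054),(0,255,0)),(rect(x,y,a,.004,.064,.054),(0,0,255))])
    out.append(cv2.resize(cv2.imread(f"pics/ov_{n}.png")[200:500,150:600],(400,267)) )
    out[-1]=cv2.imread(f"pics/ov_{n}.png")[200:500,180:580] if n=="scene" else cv2.imread(f"pics/ov_{n}.png")[150:450,200:600]
cv2.imwrite("pics/"+sys.argv[4],np.hstack(out))
E
python3 ov.py .446 .1703 6.1 ov1.png
```

```text
(no output)
```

View pics/ov1.png

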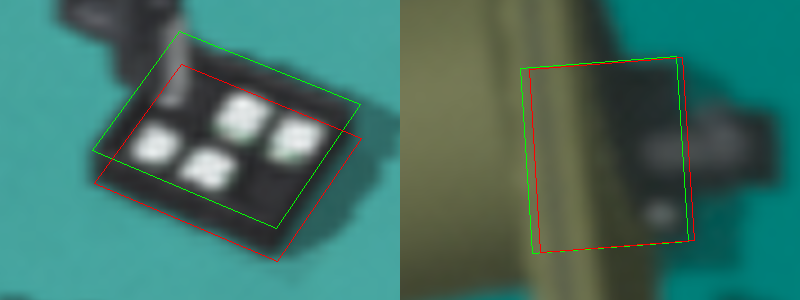

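{"fn": "drive_tool", "kwargs": {
  "travel": [
    [0, 0, 0],
    [0, 0, 0],
    [0, 0, 0],
    [0, 0, 0],
    [0, 0, 0],
    [0, 0, 0],
    [0, 0, 0],
    [0, 0, 0],
    [0, 0, 0],
    [0, 0, 0],
    [0, 0, 0],
    [0, 0, 0]
  ],
  "angular": [
    [0, -0.131, 0],
    [0, -0.131, 0],
    [0, -0.131, 0],
    [0, -0.131, 0],
    [0, -0.131, 0],
    [0, -0.131, 0],
    [0, -0.131, 0],
    [0, -0.131, 0],
    [0, -0.131, 0],
    [0, -0.131, 0],
    [0, -0.131, 0],
    [0, -0.131, 0]
  ]
}}

```text
time: 12.25
eef_pos: [0.4301, 0.166, 0.1249]
orientation: [[0.172, -0.053, 0.984], [-0.985, -0.013, 0.171], [0.004, -0.999, -0.054]]
force: [1.2, 0.6, -0.3]
grip_width: 0.0856
```

```bash
python3 plan.py .446 .1703 .11 6.1 .02
```

```text
t 12.25 p [0.4301 0.166  0.1249] toolz yaw 9.87 F [ 1.2  0.6 -0.3] w 0.0856 q [ 14.  -5. 125.   0.  63.   5.]
{"travel": [[-0.0008, 0.007, 0.0086], [-0.0011, 0.0072, 0.0084]], "angular": [[0.027, 0.033, 0.003], [0.027, 0.033, 0.003]]}
```

{"fn": "drive_tool", "kwargs": {
  "travel": [
    [0, 0.001, 0.009],
    [-0.001, 0.004, 0.008],
    [0, 0, 0]
  ],
  "angular": [
    [0.027, 0.033, 0],
    [0.027, 0.033, 0],
    [0, 0, 0]
  ]
}}

```text
time: 12.55
eef_pos: [0.444, 0.1688, 0.1142]
orientation: [[0.107, -0.007, 0.994], [-0.994, -0.008, 0.107], [0.007, -1.0, -0.008]]
force: [-0.1, 0.2, 0.3]
grip_width: 0.0853
```

```bash
python3 plan.py .446 .1703 .11 6.1 .02
```

```text
t 12.55 p [0.444  0.1688 0.1142] toolz yaw 6.13 F [-0.1  0.2  0.3] w 0.0853 q [ 14.  -3. 125.  -0.  59.   9.]
{"travel": [[-0.0013, 0.0042, 0.0022]], "angular": [[0.008, 0.001, 0.007]]}
```

{"fn": "drive_tool", "kwargs": {
  "travel": [
    [-0.0013, 0.012, 0.0022],
    [0, 0.012, 0],
    [0, 0.01, 0],
    [0, 0, 0]
  ],
  "angular": [
    [0.008, 0, 0.007],
    [0, 0, 0],
    [0, 0, 0],
    [0, 0, 0]
  ]
}}

```text
time: 12.95
eef_pos: [0.4432, 0.1696, 0.0756]
orientation: [[0.109, -0.008, 0.994], [-0.994, -0.002, 0.109], [0.001, -1.0, -0.008]]
force: [0.7, -0.5, -0.5]
grip_width: 0.0853
```

```bash
python3 plan.py .446 .1703 .077 6.1 .02
```

```text
t 12.95 p [0.4432 0.1696 0.0756] toolz yaw 6.24 F [ 0.7 -0.5 -0.5] w 0.0853 q [ 14.   1. 126.   0.  54.   8.]
{"travel": [[-0.0004, -0.0014, 0.0029]], "angular": [[0.008, 0.002, 0.001]]}
```

{"fn": "drive_tool", "kwargs": {
  "travel": [
    [-0.0005, -0.001, 0.003],
    [0, 0, 0]
  ],
  "angular": [
    [0.008, 0.002, 0],
    [0, 0, 0]
  ]
}}

```text
time: 13.15
eef_pos: [0.446, 0.1703, 0.0762]
orientation: [[0.107, -0.001, 0.994], [-0.994, -0.001, 0.107], [0.001, -1.0, -0.001]]
force: [-0.5, 0.0, -0.2]
grip_width: 0.0855
```

{"fn": "drive_tool", "kwargs": {
  "travel": [
    [0, 0, 0],
    [0, 0, 0],
    [0, 0, 0],
    [0, 0, 0],
    [0, 0, 0],
    [0, 0, 0]
  ],
  "angular": [
    [0, 0, 0],
    [0, 0, 0],
    [0, 0, 0],
    [0, 0, 0],
    [0, 0, 0],
    [0, 0, 0]
  ],
  "fingers": 100,
  "squeeze": 25
}}

```text
time: 13.75
eef_pos: [0.4469, 0.1706, 0.0778]
orientation: [[0.107, 0.002, 0.994], [-0.994, -0.001, 0.107], [0.001, -1.0, 0.002]]
force: [-0.3, 0.0, -0.9]
grip_width: 0.0631
```

```bash
python3 plan.py; python3 ov.py .446 .1703 6.1 ov2.png
```

```text
t 13.75 p [0.4469 0.1706 0.0778] toolz yaw 6.15 F [-0.3  0.  -0.9] w 0.0631 q [ 14.   1. 126.  -0.  54.   8.]
```

View pics/ov2.png

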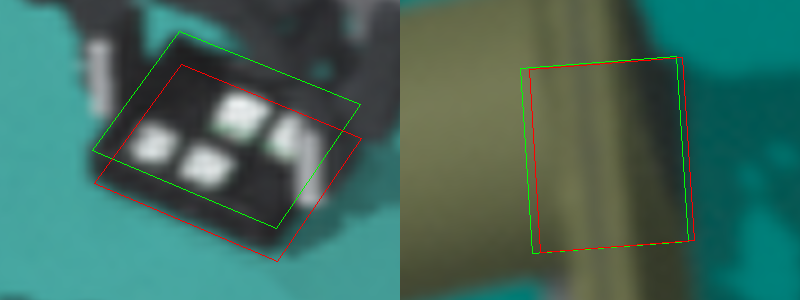

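```bash
python3 plan.py .447 .1706 .18 6.1 .025 / .451 .331 .18 5.4 .035
```

```text
t 13.85 p [0.4469 0.1706 0.0778] toolz yaw 6.15 F [ 0.5  0.2 -1.2] w 0.0633 q [ 14.   1. 126.  -0.  54.   8.]
{"travel": [[0.0, -0.0204, 0.0001], [0.0, -0.0205, 0.0], [0.0001, -0.0204, 0.0001], [-0.0, -0.0204, 0.0], [0.0, -0.0205, 0.0001], [-0.0318, -0.0, 0.0042], [-0.0318, -0.0, 0.0042], [-0.0319, -0.0, 0.004], [-0.0318, -0.0001, 0.0039], [-0.0319, 0.0, 0.0039]], "angular": [[-0.0, 0.0, 0.0], [-0.0, 0.0, 0.0], [-0.0, 0.0, 0.0], [-0.0, 0.0, 0.0], [-0.0, 0.0, 0.0], [-0.0, 0.003, 0.0], [-0.0, 0.003, 0.0], [-0.0, 0.003, 0.0], [-0.0, 0.003, 0.0], [-0.0, 0.003, 0.0]]}
```

{"fn": "drive_tool", "kwargs": {
  "travel": [
    [0, -0.01, 0],
    [0, -0.02, 0],
    [0, -0.025, 0],
    [0, -0.025, 0],
    [0, -0.02, 0],
    [-0.032, -0.002, 0.004],
    [-0.032, -0.002, 0.004],
    [-0.032, -0.002, 0.004],
    [-0.032, -0.002, 0.004],
    [-0.025, -0.002, 0.004],
    [0, 0, 0]
  ],
  "angular": [
    [0, 0, 0],
    [0, 0, 0],
    [0, 0, 0],
    [0, 0, 0],
    [0, 0, 0],
    [0, 0.003, 0],
    [0, 0.003, 0],
    [0, 0.003, 0],
    [0, 0.003, 0],
    [0, 0, 0],
    [0, 0, 0]
  ]
}}

```text
time: 14.95
eef_pos: [0.4521, 0.3304, 0.2007]
orientation: [[0.091, 0.008, 0.996], [-0.996, 0.003, 0.091], [-0.002, -1.0, 0.009]]
force: [0.8, 0.5, -1.3]
grip_width: 0.0633
```

```bash
python3 plan.py .451 .331 .165 5.4 .02
```

```text
t 14.95 p [0.4521 0.3304 0.2007] toolz yaw 5.24 F [ 0.8  0.5 -1.3] w 0.0633 q [ 31.   1. 112.  -0.  67.  26.]
{"travel": [[-0.0003, 0.0178, -0.0007], [-0.0004, 0.0179, -0.0005]], "angular": [[-0.004, -0.001, -0.001], [-0.004, -0.001, -0.001]]}
```

{"fn": "drive_tool", "kwargs": {
  "travel": [
    [0, 0.016, 0],
    [-0.0005, 0.016, -0.0005],
    [0, 0, 0]
  ],
  "angular": [
    [-0.004, 0, 0],
    [-0.004, 0, 0],
    [0, 0, 0]
  ]
}}

```text
time: 15.25
eef_pos: [0.4511, 0.3297, 0.1664]
orientation: [[0.091, -0.001, 0.996], [-0.996, 0.001, 0.091], [-0.001, -1.0, -0.001]]
force: [0.1, 0.1, -0.6]
grip_width: 0.0633
```

```bash
python3 plan.py .451 .331 .14 5.4 .02; python3 - <<'E'
from h import *
s=robot.get_state();p=s['eef_pos'];R=s['orientation'];yaw=np.arctan2(R[1,2],R[0,2]);zb=p[2]-.0778
for n in ["scene","top"]:
    c=cam(n); a=np.radians(5.4)
    crop(c,[.451,.331,.05],88,66,9,f"pics/pre_{n}.png",[(rect(p[0],p[1],yaw,zb+.02,.064,.054),(0,255,0)),(rect(p[0],p[1],yaw,zb+.004,.064,.054),(0,255,0)),
     (rect(.451,.331,a,.024,.056,.044),(0,0,255)),(rect(.451,.331,a,.052,.042,.0135,0,.03825),(255,0,0)),(rect(.451,.331,a,.052,.042,.0135,0,-.03825),(255,0,0))])
E
```

```text
t 15.25 p [0.4511 0.3297 0.1664] toolz yaw 5.25 F [ 0.1  0.1 -0.6] w 0.0633 q [ 31.   3. 113.   0.  64.  25.]
{"travel": [[-0.0006, 0.0132, 0.0], [-0.0007, 0.0132, 0.0]], "angular": [[0.0, -0.001, -0.001], [0.0, -0.001, -0.001]]}
```

View pics/pre_scene.png

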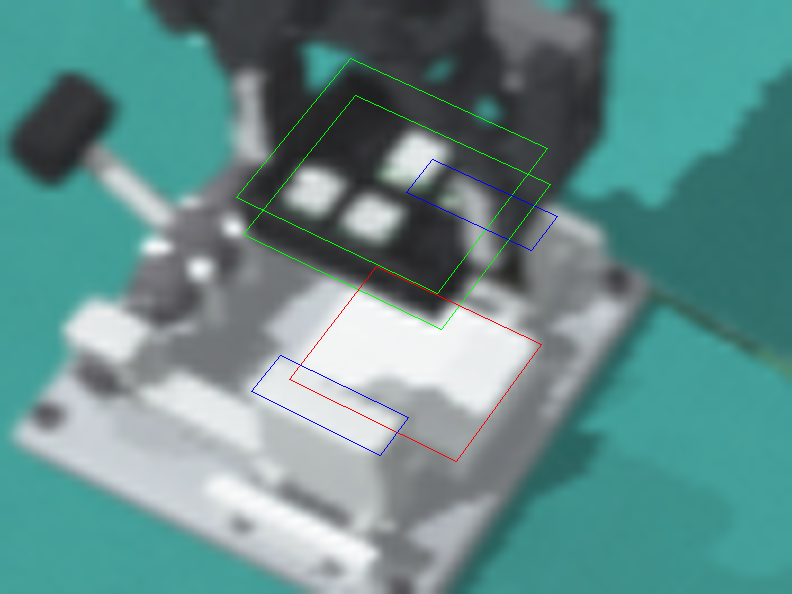

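View pics/pre_top.png

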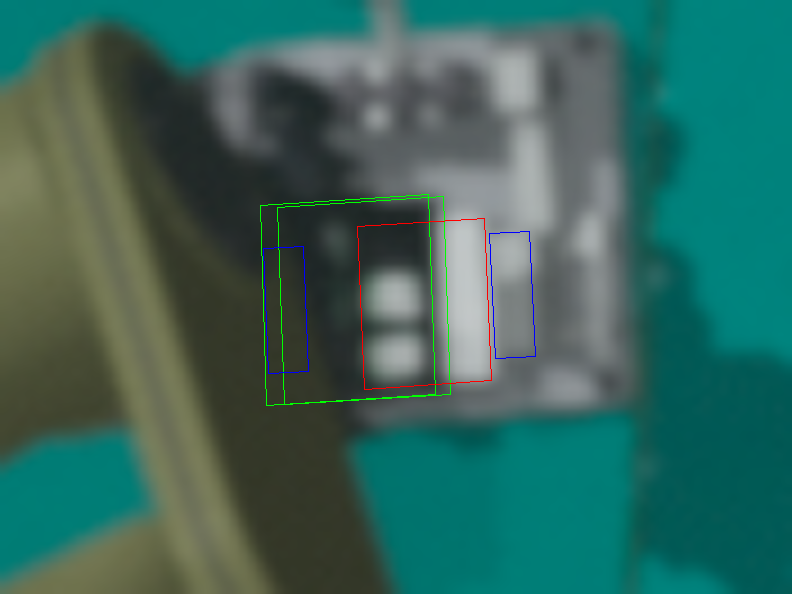

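{"fn": "drive_tool", "kwargs": {
  "travel": [
    [-0.0006, 0.013, 0],
    [-0.0007, 0.013, 0],
    [0, 0, 0]
  ],
  "angular": [
    [0, -0.002, 0],
    [0, 0, 0],
    [0, 0, 0]
  ]
}}

```text
time: 15.65
eef_pos: [0.4526, 0.3306, 0.1409]
orientation: [[0.092, 0.003, 0.996], [-0.996, 0.003, 0.091], [-0.003, -1.0, 0.003]]
force: [-0.5, -0.6, -0.6]
grip_width: 0.0631
```

```bash
python3 plan.py .451 .331 .11 5.4 .01
```

```text
t 15.65 p [0.4526 0.3306 0.1409] toolz yaw 5.25 F [-0.5 -0.6 -0.6] w 0.0631 q [ 31.   5. 114.   0.  61.  25.]
{"travel": [[-0.0001, 0.0077, -0.0004], [-0.0002, 0.0077, -0.0004], [-0.0001, 0.0078, -0.0004], [-0.0001, 0.0077, -0.0004]], "angular": [[-0.001, -0.001, -0.001], [-0.001, -0.001, -0.001], [-0.001, -0.001, -0.001], [-0.001, -0.001, -0.001]]}
```

{"fn": "drive_tool", "kwargs": {
  "travel": [
    [0, 0.008, -0.0015],
    [0, 0.008, 0],
    [0, 0.007, 0],
    [0, 0.006, 0],
    [0, 0, 0]
  ],
  "angular": [
    [-0.002, -0.002, 0],
    [0, 0, 0],
    [0, 0, 0],
    [0, 0, 0],
    [0, 0, 0]
  ]
}}

```text
time: 16.15
eef_pos: [0.4509, 0.3303, 0.1088]
orientation: [[0.094, 0.0, 0.996], [-0.996, 0.002, 0.094], [-0.002, -1.0, 0.0]]
force: [-0.6, -0.2, -1.1]
grip_width: 0.0631
```

```bash
python3 plan.py .451 .331 .104 5.4 .01
```

```text
t 16.15 p [0.4509 0.3303 0.1088] toolz yaw 5.37 F [-0.6 -0.2 -1.1] w 0.0631 q [ 31.   7. 115.   0.  58.  25.]
{"travel": [[-0.0006, 0.0048, 0.0002]], "angular": [[-0.0, -0.0, -0.002]]}
```

{"fn": "drive_tool", "kwargs": {
  "travel": [
    [-0.0005, 0.0025, 0],
    [0, 0.0025, 0],
    [0, 0, 0]
  ],
  "angular": [
    [0, 0, -0.002],
    [0, 0, 0],
    [0, 0, 0]
  ]
}}

```text
time: 16.45
eef_pos: [0.4512, 0.3312, 0.1038]
orientation: [[0.094, 0.001, 0.996], [-0.996, 0.001, 0.094], [-0.001, -1.0, 0.001]]
force: [-0.4, -0.6, -1.3]
grip_width: 0.0631
```

{"fn": "drive_tool", "kwargs": {
  "travel": [
    [0, 0.002, 0],
    [0, 0.0015, 0],
    [0, 0, 0]
  ],
  "angular": [
    [0, 0, 0],
    [0, 0, 0],
    [0, 0, 0]
  ]
}}

```text
time: 16.75
eef_pos: [0.4517, 0.3316, 0.1014]
orientation: [[0.094, 0.002, 0.996], [-0.996, 0.001, 0.094], [-0.001, -1.0, 0.002]]
force: [-0.6, -0.8, -2.0]
grip_width: 0.0632
```

{"fn": "drive_tool", "kwargs": {
  "travel": [
    [0, 0.002, 0],
    [0, 0.002, -0.0005],
    [0, 0, 0]
  ],
  "angular": [
    [0, 0, 0],
    [0, 0, 0],
    [0, 0, 0]
  ]
}}

```text
time: 17.05
eef_pos: [0.4524, 0.3321, 0.1019]
orientation: [[0.094, 0.003, 0.996], [-0.996, 0.001, 0.094], [-0.001, -1.0, 0.003]]
force: [-0.0, 0.4, -1.1]
grip_width: 0.063
```

```bash
python3 plan.py;  python3 - <<'E'
from h import *
for n in ["scene","top"]:
    c=cam(n); a=np.radians(5.4)
    crop(c,[.451,.331,.05],88,66,9,f"pics/on_{n}.png",[(rect(.451,.331,a,.044,.064,.054),(0,255,0)),(rect(.451,.331,a,.028,.064,.054),(0,255,0))])
E
```

```text
t 17.05 p [0.4524 0.3321 0.1019] toolz yaw 5.4 F [-0.   0.4 -1.1] w 0.063 q [ 31.   8. 114.  -0.  57.  25.]
```

View pics/on_scene.png

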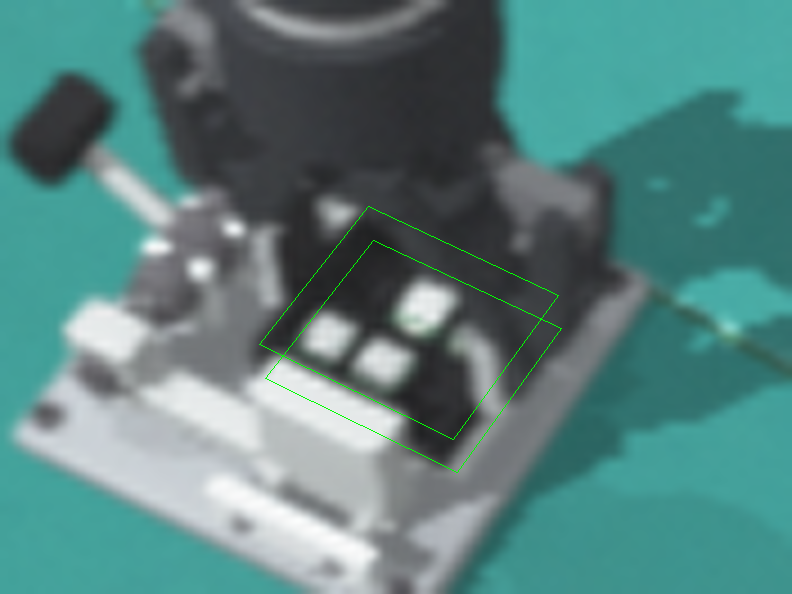

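{"fn": "drive_tool", "kwargs": {
  "travel": [
    [0, 0.003, -0.001],
    [0, 0, 0]
  ],
  "angular": [
    [0, 0, 0],
    [0, 0, 0]
  ]
}}

```text
time: 17.35
eef_pos: [0.4528, 0.3324, 0.1019]
orientation: [[0.094, 0.004, 0.996], [-0.996, 0.001, 0.094], [-0.001, -1.0, 0.004]]
force: [0.1, 0.5, -0.6]
grip_width: 0.0633
```

```bash
python3 plan.py
```

```text
t 17.35 p [0.4528 0.3324 0.1019] toolz yaw 5.41 F [ 0.1  0.5 -0.6] w 0.0633 q [ 31.   8. 114.  -0.  57.  25.]
```

{"fn": "drive_tool", "kwargs": {
  "travel": [
    [0, 0, 0],
    [0, 0, 0],
    [0, 0, 0],
    [0, 0, 0],
    [0, 0, 0]
  ],
  "angular": [
    [0, 0, 0],
    [0, 0, 0],
    [0, 0, 0],
    [0, 0, 0],
    [0, 0, 0]
  ],
  "fingers": 30
}}

```text
time: 17.85
eef_pos: [0.4522, 0.3321, 0.1003]
orientation: [[0.094, 0.003, 0.996], [-0.996, 0.001, 0.094], [-0.0, -1.0, 0.003]]
force: [0.7, -0.1, -0.7]
grip_width: 0.0753
```

{"fn": "drive_tool", "kwargs": {
  "travel": [
    [0, -0.008, 0],
    [0, -0.02, 0],
    [0, -0.03, 0],
    [0, -0.03, 0],
    [0, -0.03, 0],
    [0, 0, 0]
  ],
  "angular": [
    [0, 0, 0],
    [0, 0, 0],
    [0, 0, 0],
    [0, 0, 0],
    [0, 0, 0],
    [0, 0, 0]
  ]
}}

```text
time: 18.45
eef_pos: [0.451, 0.3317, 0.2231]
orientation: [[0.094, 0.0, 0.996], [-0.996, -0.001, 0.094], [0.001, -1.0, 0.0]]
force: [-0.1, 0.6, 0.9]
grip_width: 0.0754
```

```bash
python3 - <<'E'
from h import *
for n in ["scene","top"]:
    c=cam(n); a=np.radians(5.4)
    crop(c,[.47,.331,.05],88,66,9,f"pics/rel_{n}.png",[(rect(.4525,.332,a,.044,.064,.054),(0,255,0)),(rect(.4525,.332,a,.028,.064,.054),(0,255,0))])
    print(n,[(d['at'],d['p']) for d in optics.spot_in(n,'grip')])
E
python3 plan.py
```

```text
scene [([0.5352, 0.3445, 0.0425], 0.55)]
top [([0.536, 0.3405, 0.0446], 0.69), ([0.4478, 0.0137, 0.0078], 0.52)]
t 18.65 p [0.4482 0.33   0.2159] toolz yaw 5.4 F [-0.2  0.2 -0.3] w 0.0752 q [ 31.  -0. 111.  -0.  70.  25.]
```

View pics/rel_scene.png

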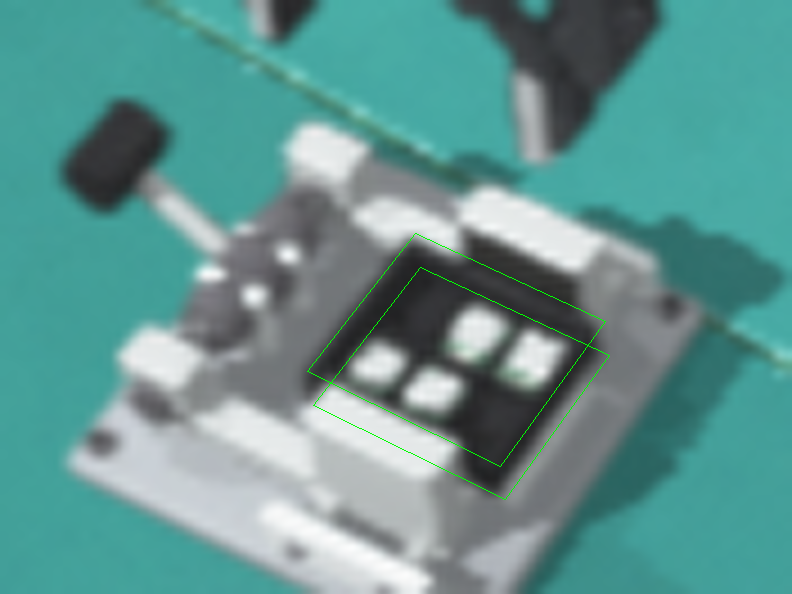

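```bash
cat > lev.py <<'E'
from h import *
import sys
cx,cy,ya=.451,.331,np.radians(5.4)
def W(x,y,z): return np.array([cx+np.cos(ya)*x-np.sin(ya)*y,cy+np.sin(ya)*x+np.cos(ya)*y,z])
def gp(th,y=0,r=.052):
    a=np.radians(65)-th; return W(.072+r*np.sin(a),y,.03+r*np.cos(a))
if __name__=="__main__":
    for n in ["scene","top"]:
        c=cam(n)
        L=[(np.array([gp(t,-.014),gp(t,.014)]),col) for t,col in [(0,(0,0,255)),(.15,(0,255,255)),(.3,(0,255,0)),(1.1,(255,0,255))]]
        L.append((np.array([gp(0,0,0),gp(0,0)]),(255,0,0)))
        crop(c,gp(.3),60,45,13,f"pics/{sys.argv[1]}_{n}.png",L)
    for t in (0,.1,.2,1.1): print(t,gp(t).round(4))
E
python3 lev.py lev
```

```text
0 [0.5696 0.3422 0.052 ]
0.1 [0.5672 0.342  0.0566]
0.2 [0.5643 0.3417 0.0609]
1.1 [0.5245 0.3379 0.082 ]
```

View pics/lev_scene.png

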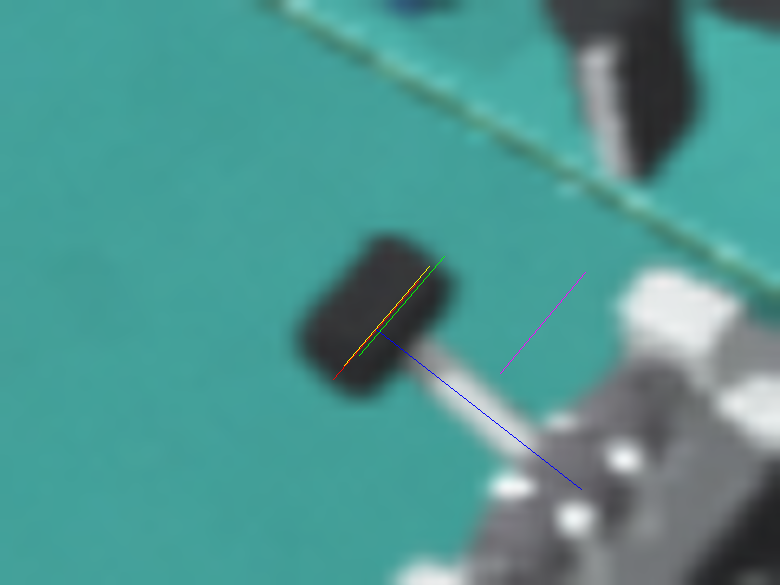

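View pics/lev_top.png

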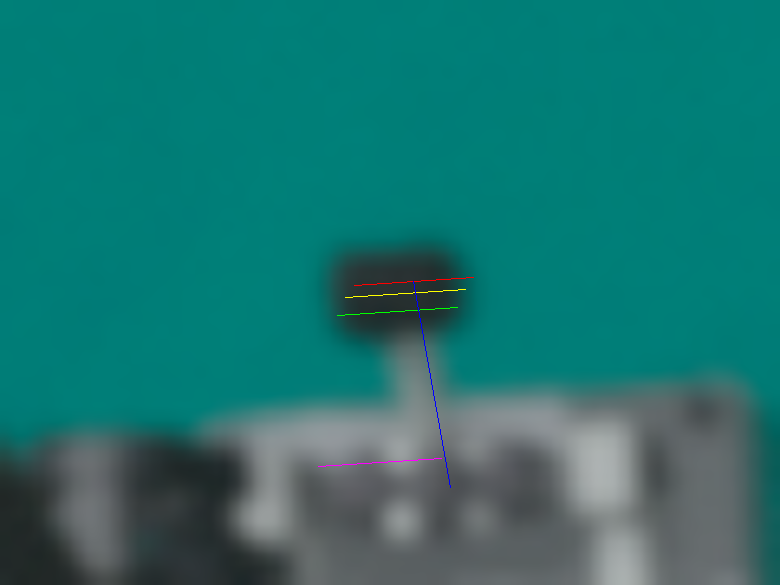

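```bash
python3 - <<'E'
from h import *
from lev import gp,W,ya
from scipy.optimize import least_squares
C={n:cam(n) for n in("scene","top")}
obs={"scene":(378,317),"top":(400,292)}
uv={}
for n in C:
    x0,y0=crop(C[n],gp(.3),60,45,13,"/tmp/a.png"); uv[n]=np.array(obs[n])/13-.5+[x0,y0]
s=least_squares(lambda P:np.concatenate([proj(C[n],P)[0]-uv[n] for n in C]),gp(.1)); print(s.x,s.fun)
d=s.x-W(.072,0,.03); c,sn=np.cos(ya),np.sin(ya); print('clamp dx,dy,dz',c*d[0]+sn*d[1],-sn*d[0]+c*d[1],d[2])
E
python3 plan.py .568 .344 .20 -84.6 .03
```

```text
[0.56647991 0.34320851 0.05922078] [ 0.11045485  0.02286812 -0.06739693 -0.11305152]
clamp dx,dy,dz 0.044116329413117855 0.0012867092115241103 0.029220778003126537
t 18.85 p [0.4483 0.33   0.2154] toolz yaw 5.4 F [ 0.3 -0.3 -0.8] w 0.0756 q [ 31.  -0. 111.  -0.  70.  25.]
{"travel": [[-0.0002, 0.0012, 0.0101], [-0.0016, 0.0011, 0.0099], [-0.0028, 0.0012, 0.0096], [-0.0041, 0.0012, 0.0092], [-0.0052, 0.0012, 0.0086], [-0.0063, 0.0012, 0.0079], [-0.0073, 0.0012, 0.0069], [-0.0081, 0.0012, 0.006], [-0.0088, 0.0012, 0.0048], [-0.0094, 0.0012, 0.0036], [-0.0098, 0.0012, 0.0024], [-0.0099, 0.0013, 0.0011]], "angular": [[0.0, 0.131, 0.001], [0.0, 0.131, 0.001], [0.0, 0.131, 0.001], [0.0, 0.131, 0.001], [0.0, 0.131, 0.001], [0.0, 0.131, 0.001], [0.0, 0.131, 0.001], [0.0, 0.131, 0.001], [0.0, 0.131, 0.001], [0.0, 0.131, 0.001], [0.0, 0.131, 0.001], [0.0, 0.131, 0.001]]}
```

{"fn": "drive_tool", "kwargs": {
  "travel": [
    [0, 0, 0.01],
    [-0.0015, 0, 0.01],
    [-0.003, 0, 0.0095],
    [-0.004, 0, 0.009],
    [-0.005, 0, 0.0085],
    [-0.0065, 0, 0.008],
    [-0.0075, 0, 0.007],
    [-0.008, 0, 0.006],
    [-0.009, 0, 0.005],
    [-0.0095, 0, 0.0035],
    [-0.01, 0, 0.0025],
    [-0.01, 0, 0.001]
  ],
  "angular": [
    [0, 0.131, 0],
    [0, 0.131, 0],
    [0, 0.131, 0],
    [0, 0.131, 0],
    [0, 0.131, 0],
    [0, 0.131, 0],
    [0, 0.131, 0],
    [0, 0.131, 0],
    [0, 0.131, 0],
    [0, 0.131, 0],
    [0, 0.131, 0],
    [0, 0.131, 0]
  ]
}}

```text
time: 20.05
eef_pos: [0.569, 0.3391, 0.2002]
orientation: [[-0.999, -0.029, 0.029], [-0.029, -0.017, -0.999], [0.029, -0.999, 0.016]]
force: [0.5, -0.3, 0.4]
grip_width: 0.0749
```

```bash
python3 plan.py .5665 .3432 .16 -84.6 .02
```

```text
t 20.05 p [0.569  0.3391 0.2002] toolz yaw -88.32 F [ 0.5 -0.3  0.4] w 0.0749 q [ 26.  14.  97.  -0.  71. 115.]
{"travel": [[0.0004, 0.0134, -0.0016], [0.0005, 0.0134, -0.0015], [0.0006, 0.0133, -0.0015]], "angular": [[-0.005, -0.022, 0.01], [-0.005, -0.022, 0.01], [-0.005, -0.022, 0.01]]}
```

{"fn": "drive_tool", "kwargs": {
  "travel": [
    [0.0005, 0.013, -0.0015],
    [0.0005, 0.013, -0.0015],
    [0.0005, 0.013, -0.0015],
    [0, 0, 0]
  ],
  "angular": [
    [-0.005, -0.022, 0.01],
    [-0.005, -0.022, 0.01],
    [-0.005, -0.022, 0.01],
    [0, 0, 0]
  ]
}}

```text
time: 20.45
eef_pos: [0.5673, 0.3425, 0.1563]
orientation: [[-0.996, -0.003, 0.094], [-0.094, -0.002, -0.996], [0.003, -1.0, 0.002]]
force: [-0.8, 0.5, -0.3]
grip_width: 0.0753
```

```bash
python3 plan.py .5665 .3432 .12 -84.6 .015
```

```text
t 20.45 p [0.5673 0.3425 0.1563] toolz yaw -84.63 F [-0.8  0.5 -0.3] w 0.0753 q [ 26.  16.  99.  -0.  65. 111.]
{"travel": [[0.0002, 0.0121, -0.0003], [0.0002, 0.0121, -0.0002], [0.0002, 0.0121, -0.0003]], "angular": [[-0.001, -0.0, 0.001], [-0.001, -0.0, 0.001], [-0.001, -0.0, 0.001]]}
```

{"fn": "drive_tool", "kwargs": {
  "travel": [
    [0, 0.012, 0],
    [0, 0.012, 0],
    [0, 0.011, 0],
    [0, 0, 0]
  ],
  "angular": [
    [0, 0, 0],
    [0, 0, 0],
    [0, 0, 0],
    [0, 0, 0]
  ]
}}

```text
time: 20.85
eef_pos: [0.5671, 0.3423, 0.1181]
orientation: [[-0.996, -0.004, 0.092], [-0.092, -0.003, -0.996], [0.004, -1.0, 0.002]]
force: [-1.0, -0.3, -0.6]
grip_width: 0.0755
```

```bash
python3 plan.py .5665 .3432 .119 -84.6 .015;  python3 lev.py lev2
```

```text
t 20.85 p [0.5671 0.3423 0.1181] toolz yaw -84.7 F [-1.  -0.3 -0.6] w 0.0755 q [ 26.  18. 100.  -0.  62. 111.]
{"travel": [[0.0005, -0.0009, -0.001]], "angular": [[-0.002, -0.002, 0.004]]}
0 [0.5696 0.3422 0.052 ]
0.1 [0.5672 0.342  0.0566]
0.2 [0.5643 0.3417 0.0609]
1.1 [0.5245 0.3379 0.082 ]
```

View pics/lev2_scene.png

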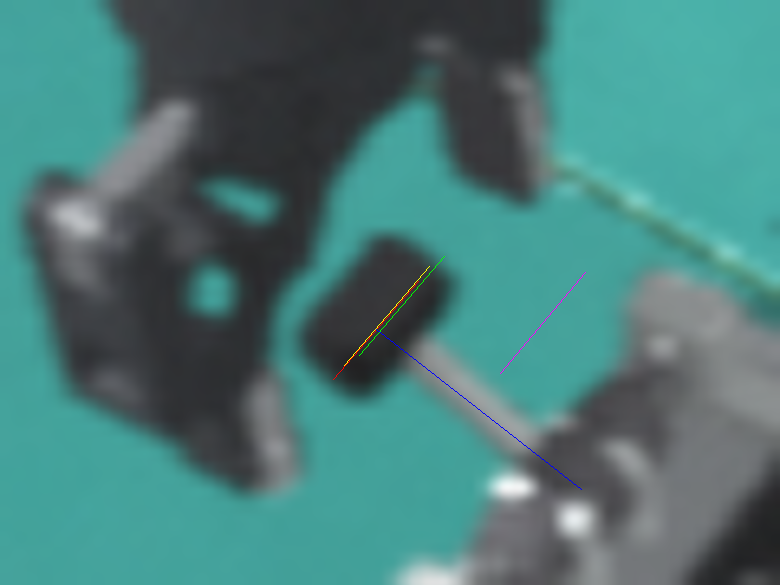

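{"fn": "drive_tool", "kwargs": {
  "travel": [
    [0, -0.001, -0.001],
    [0, 0, 0],
    [0, 0, 0],
    [0, 0, 0],
    [0, 0, 0],
    [0, 0, 0],
    [0, 0, 0],
    [0, 0, 0]
  ],
  "angular": [
    [0, 0, 0.004],
    [0, 0, 0],
    [0, 0, 0],
    [0, 0, 0],
    [0, 0, 0],
    [0, 0, 0],
    [0, 0, 0],
    [0, 0, 0]
  ],
  "fingers": 255,
  "squeeze": 60
}}

```text
time: 21.75
eef_pos: [0.5693, 0.3436, 0.1238]
orientation: [[-0.996, 0.007, 0.093], [-0.093, -0.0, -0.996], [-0.007, -1.0, 0.001]]
force: [1.2, -0.9, -0.8]
grip_width: 0.0264
```

```bash
python3 plan.py;  python3 lev.py lev3; python3 - <<'E'
from lev import *
s=robot.get_state();p=s['eef_pos']
# arc increments from th=.15 relative, target TCP
g0=gp(.15)
for t in np.arange(.15,1.2,.08): print(round(t,2),(gp(t)-g0+p).round(4))
E
```

```text
t 21.75 p [0.5693 0.3436 0.1238] toolz yaw -84.68 F [ 1.2 -0.9 -0.8] w 0.0264 q [ 27.  18. 100.  -0.  62. 111.]
0 [0.5696 0.3422 0.052 ]
0.1 [0.5672 0.342  0.0566]
0.2 [0.5643 0.3417 0.0609]
1.1 [0.5245 0.3379 0.082 ]
0.15 [0.5693 0.3436 0.1238]
0.23 [0.5669 0.3434 0.1271]
0.31 [0.5642 0.3431 0.1303]
0.39 [0.5613 0.3429 0.1332]
0.47 [0.5581 0.3426 0.1359]
0.55 [0.5547 0.3422 0.1384]
0.63 [0.5512 0.3419 0.1405]
0.71 [0.5475 0.3416 0.1424]
0.79 [0.5437 0.3412 0.1439]
0.87 [0.5397 0.3408 0.1452]
0.95 [0.5357 0.3404 0.1461]
1.03 [0.5316 0.34   0.1467]
1.11 [0.5274 0.3397 0.147 ]
1.19 [0.5233 0.3393 0.1469]
```

View pics/lev3_scene.png

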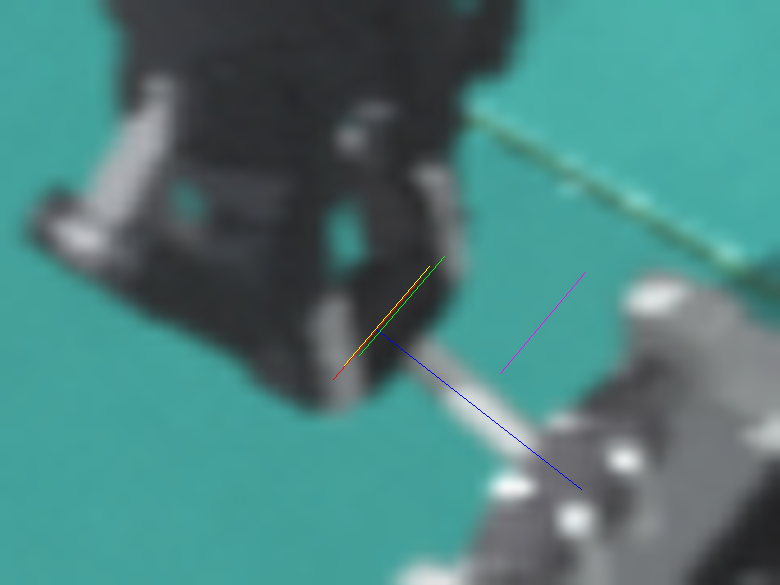

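{"fn": "drive_tool", "kwargs": {
  "travel": [
    [0.0025, -0.0033, 0],
    [0.0027, -0.0032, 0],
    [0.003, -0.003, 0],
    [0.0032, -0.0027, 0],
    [0.0034, -0.0025, 0]
  ],
  "angular": [
    [0, 0, 0],
    [0, 0, 0],
    [0, 0, 0],
    [0, 0, 0],
    [0, 0, 0]
  ]
}}

```text
time: 22.35
eef_pos: [0.556, 0.3421, 0.1345]
orientation: [[-0.995, 0.018, 0.096], [-0.096, 0.001, -0.995], [-0.018, -1.0, 0.001]]
force: [7.2, 1.3, -9.8]
grip_width: 0.0267
```

```bash
python3 plan.py;  python3 lev.py lev4
```

```text
t 22.35 p [0.556  0.3421 0.1345] toolz yaw -84.49 F [ 7.2  1.3 -9.8] w 0.0267 q [ 27.  16. 102.  -0.  62. 112.]
0 [0.5696 0.3422 0.052 ]
0.1 [0.5672 0.342  0.0566]
0.2 [0.5643 0.3417 0.0609]
1.1 [0.5245 0.3379 0.082 ]
```

View pics/lev4_scene.png

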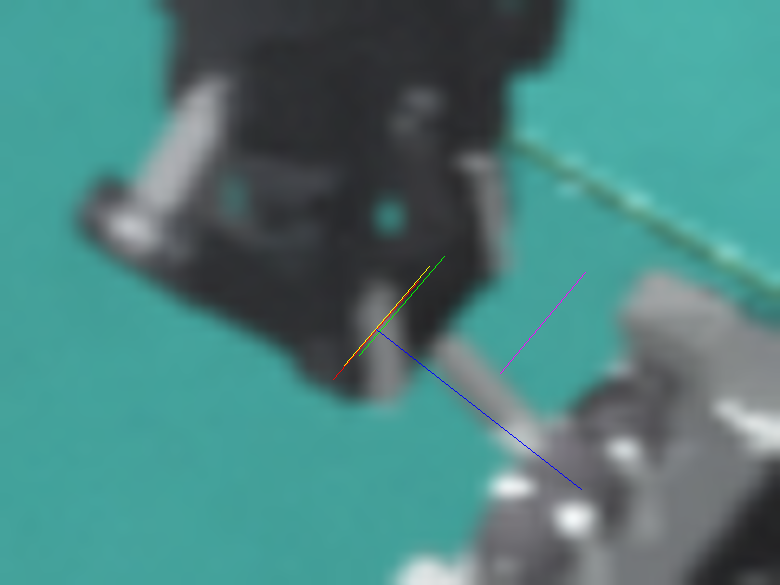

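{"fn": "drive_tool", "kwargs": {
  "travel": [
    [0.0036, -0.0023, 0],
    [0.0036, -0.0021, 0],
    [0.0038, -0.0019, 0],
    [0.0039, -0.0016, 0],
    [0.004, -0.0013, 0]
  ],
  "angular": [
    [0, 0, -0.006],
    [0, 0, -0.006],
    [0, 0, -0.006],
    [0, 0, -0.004],
    [0, 0, -0.004]
  ]
}}

```text
time: 22.95
eef_pos: [0.5398, 0.3403, 0.1423]
orientation: [[-0.995, 0.003, 0.097], [-0.097, 0.0, -0.995], [-0.003, -1.0, -0.0]]
force: [5.5, 0.4, -8.3]
grip_width: 0.0265
```

```bash
python3 plan.py;  python3 lev.py lev5
```

```text
t 22.95 p [0.5398 0.3403 0.1423] toolz yaw -84.45 F [ 5.5  0.4 -8.3] w 0.0265 q [ 27.  14. 103.  -0.  63. 112.]
0 [0.5696 0.3422 0.052 ]
0.1 [0.5672 0.342  0.0566]
0.2 [0.5643 0.3417 0.0609]
1.1 [0.5245 0.3379 0.082 ]
```

View pics/lev5_scene.png

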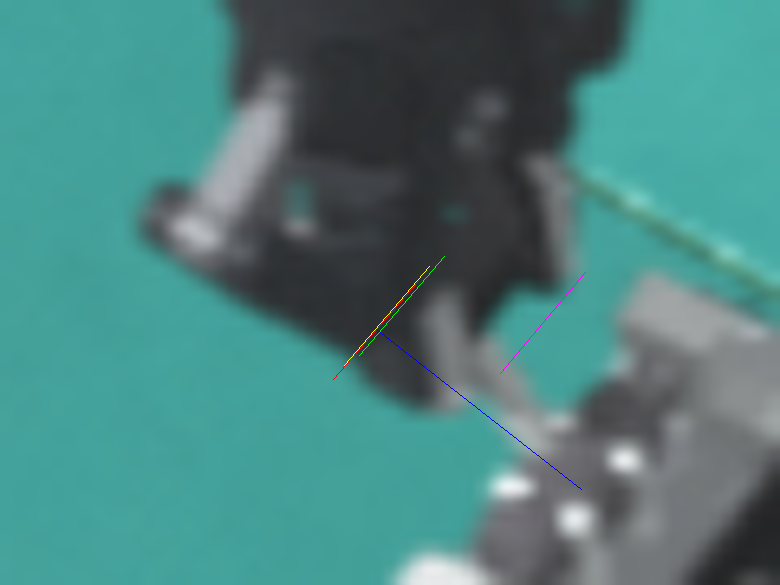

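{"fn": "drive_tool", "kwargs": {
  "travel": [
    [0.004, -0.0008, 0],
    [0.004, -0.0005, 0],
    [0.004, -0.0002, 0]
  ],
  "angular": [
    [0, 0, 0],
    [0, 0, 0],
    [0, 0, 0]
  ]
}}

```text
time: 23.35
eef_pos: [0.5305, 0.3393, 0.1444]
orientation: [[-0.995, 0.012, 0.096], [-0.096, 0.002, -0.995], [-0.012, -1.0, -0.001]]
force: [6.0, -0.1, -8.7]
grip_width: 0.0264
```

```bash
python3 plan.py
```

```text
t 23.35 p [0.5305 0.3393 0.1444] toolz yaw -84.5 F [ 6.  -0.1 -8.7] w 0.0264 q [ 28.  13. 105.  -0.  62. 112.]
```

{"fn": "drive_tool", "kwargs": {
  "travel": [
    [0.004, 0.0005, 0],
    [0.004, 0.001, 0]
  ],
  "angular": [
    [0, 0, -0.006],
    [0, 0, -0.004]
  ]
}}

```text
time: 23.55
eef_pos: [0.5259, 0.3387, 0.1449]
orientation: [[-0.995, 0.014, 0.097], [-0.097, 0.003, -0.995], [-0.014, -1.0, -0.002]]
force: [10.1, 0.0, -5.7]
grip_width: 0.0265
```

```bash
python3 plan.py;  python3 lev.py lev6
```

```text
t 23.55 p [0.5259 0.3387 0.1449] toolz yaw -84.45 F [10.1  0.  -5.7] w 0.0265 q [ 28.  12. 105.  -0.  62. 112.]
0 [0.5696 0.3422 0.052 ]
0.1 [0.5672 0.342  0.0566]
0.2 [0.5643 0.3417 0.0609]
1.1 [0.5245 0.3379 0.082 ]
```

View pics/lev6_scene.png

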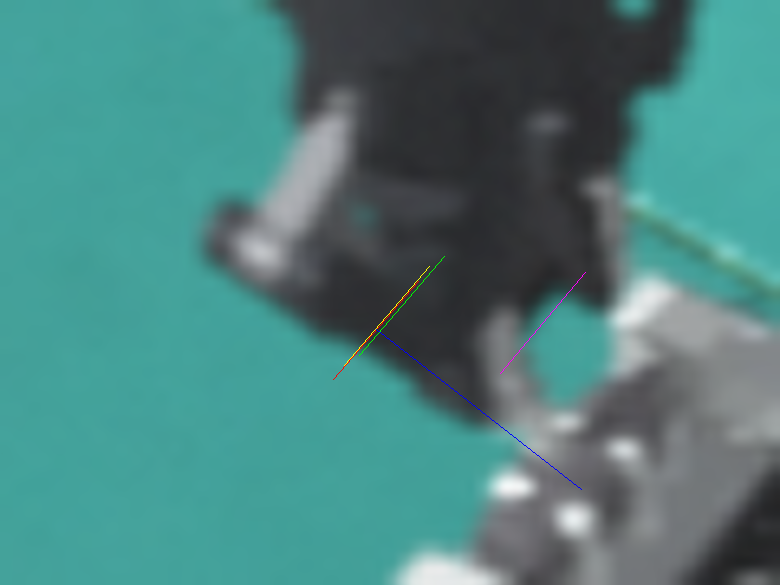

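{"fn": "drive_tool", "kwargs": {
  "travel": [
    [0.005, 0.001, 0],
    [0.006, 0.001, 0]
  ],
  "angular": [
    [0, 0, -0.006],
    [0, 0, -0.006]
  ]
}}

```text
time: 23.85
eef_pos: [0.5185, 0.3379, 0.1454]
orientation: [[-0.995, 0.012, 0.097], [-0.097, 0.004, -0.995], [-0.012, -1.0, -0.003]]
force: [9.0, -0.3, -5.3]
grip_width: 0.026
```

{"fn": "drive_tool", "kwargs": {
  "travel": [
    [0.008, 0.001, 0]
  ],
  "angular": [
    [0, 0, 0]
  ]
}}

```text
time: 23.95
eef_pos: [0.5123, 0.3372, 0.1452]
orientation: [[-0.995, 0.017, 0.096], [-0.096, 0.005, -0.995], [-0.018, -1.0, -0.004]]
force: [9.3, 0.8, -8.9]
grip_width: 0.0262
```

```bash
python3 plan.py;  python3 lev.py lev7; python3 view.py c7 .49 .335 .04
```

```text
t 23.95 p [0.5123 0.3372 0.1452] toolz yaw -84.47 F [ 9.3  0.8 -8.9] w 0.0262 q [ 28.  11. 107.  -0.  62. 113.]
0 [0.5696 0.3422 0.052 ]
0.1 [0.5672 0.342  0.0566]
0.2 [0.5643 0.3417 0.0609]
1.1 [0.5245 0.3379 0.082 ]
```

View pics/lev7_scene.png

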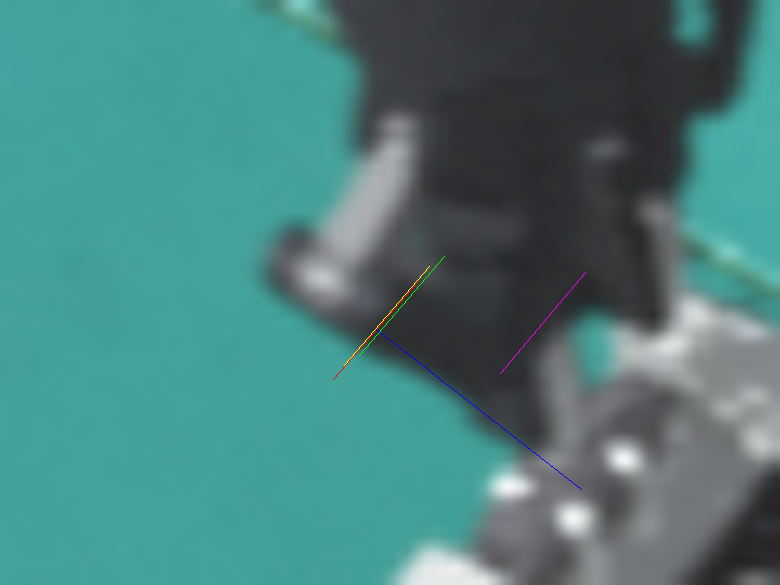

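View pics/c7_scene.png

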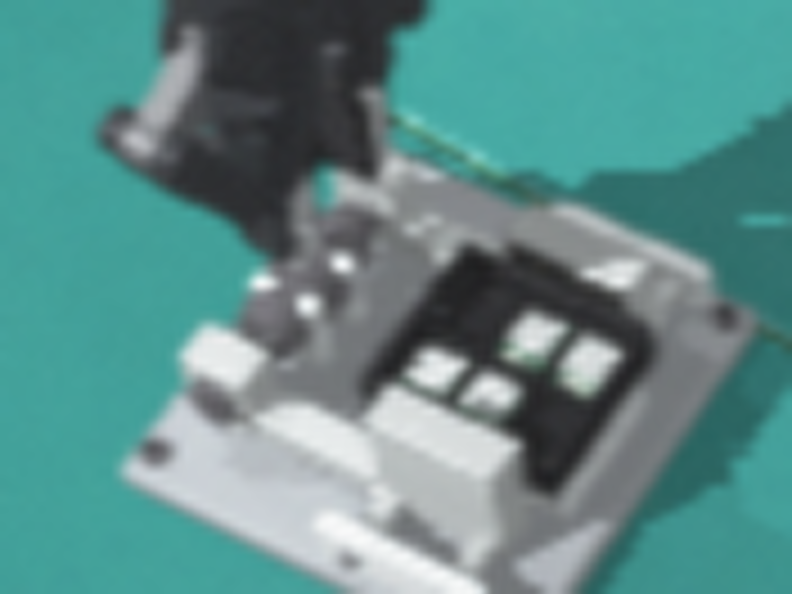

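{"fn": "drive_tool", "kwargs": {
  "travel": [
    [0, 0, 0],
    [0, 0, 0],
    [0, 0, 0],
    [0, 0, 0]
  ],
  "angular": [
    [0, 0, 0],
    [0, 0, 0],
    [0, 0, 0],
    [0, 0, 0]
  ],
  "fingers": 60
}}

```text
time: 24.55
eef_pos: [0.5105, 0.3379, 0.1475]
orientation: [[-0.995, 0.012, 0.096], [-0.095, 0.006, -0.995], [-0.012, -1.0, -0.005]]
force: [-0.2, -0.5, 0.3]
grip_width: 0.0655
```

{"fn": "drive_tool", "kwargs": {
  "travel": [
    [0, -0.02, 0],
    [0, -0.03, 0],
    [0, -0.03, 0],
    [0, 0, 0]
  ],
  "angular": [
    [0, 0, 0],
    [0, 0, 0],
    [0, 0, 0],
    [0, 0, 0]
  ]
}}

```text
time: 24.95
eef_pos: [0.5083, 0.3376, 0.2293]
orientation: [[-0.995, 0.007, 0.095], [-0.095, 0.005, -0.995], [-0.008, -1.0, -0.004]]
force: [0.3, 0.9, 1.2]
grip_width: 0.0654
```

```bash
python3 plan.py;  python3 lev.py lev8; python3 view.py c8 .49 .335 .04
```

```text
t 24.95 p [0.5083 0.3376 0.2293] toolz yaw -84.53 F [0.3 0.9 1.2] w 0.0654 q [ 29.   5. 104.   0.  70. 113.]
0 [0.5696 0.3422 0.052 ]
0.1 [0.5672 0.342  0.0566]
0.2 [0.5643 0.3417 0.0609]
1.1 [0.5245 0.3379 0.082 ]
```

View pics/lev8_scene.png

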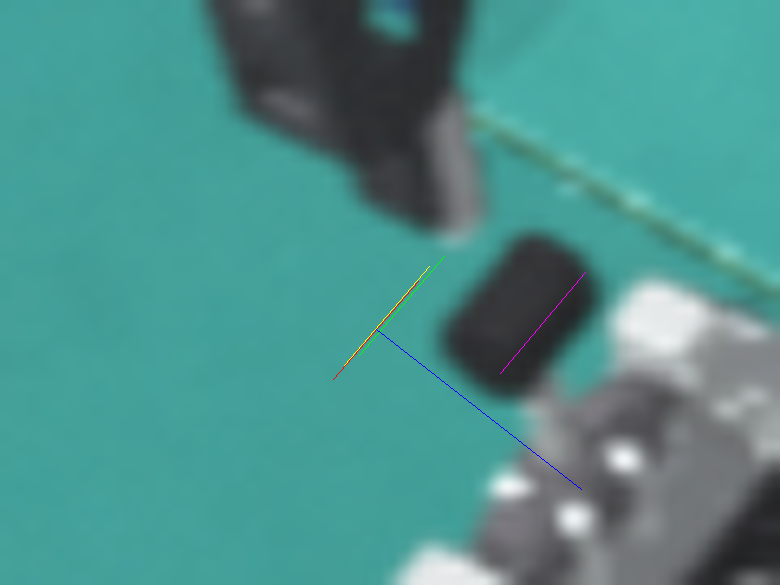

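View pics/c8_scene.png

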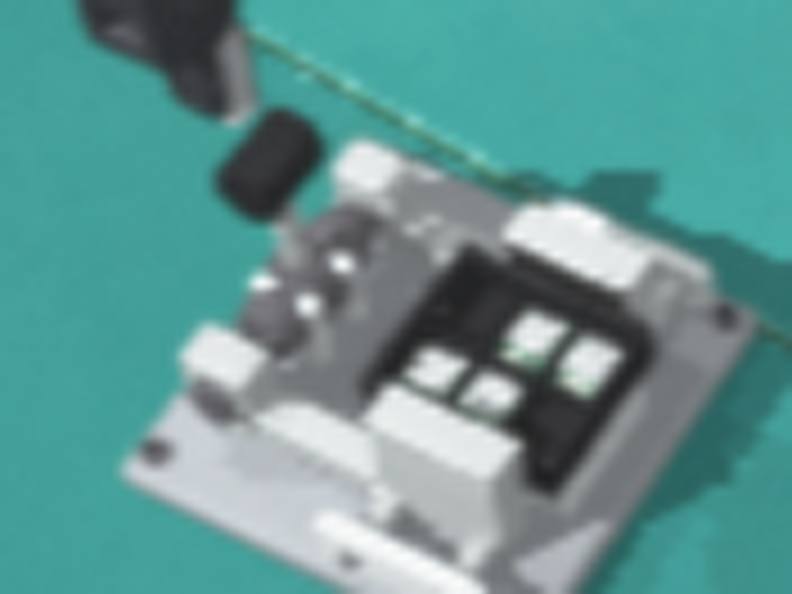

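View pics/lev8_top.png

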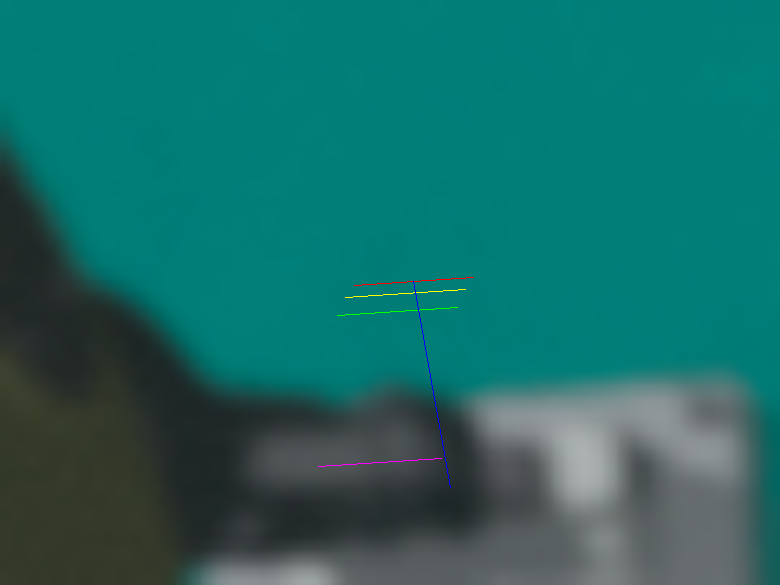

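```bash
python3 plan.py .566 .3425 .20 -84.6 .03 / .566 .3425 .150 -84.6 .02
```

```text
t 25.15 p [0.5057 0.336  0.2221] toolz yaw -84.53 F [ 0.3  0.4 -1. ] w 0.0658 q [ 29.   5. 104.   0.  70. 113.]
{"travel": [[-0.0202, 0.0073, -0.0002], [-0.0203, 0.0074, -0.0003], [-0.0202, 0.0073, -0.0002], [0.0, 0.0167, -0.0], [0.0, 0.0167, -0.0001], [0.0, 0.0166, 0.0]], "angular": [[-0.0, 0.0, 0.001], [-0.0, 0.0, 0.001], [-0.0, 0.0, 0.001], [-0.0, 0.0, -0.0], [-0.0, 0.0, -0.0], [-0.0, 0.0, -0.0]]}
```

{"fn": "drive_tool", "kwargs": {
  "travel": [
    [-0.02, 0.003, 0],
    [-0.02, 0.003, 0],
    [-0.02, 0.003, 0],
    [-0.002, 0, 0],
    [0, 0, 0],
    [0, 0, 0]
  ],
  "angular": [
    [0, 0, 0],
    [0, 0, 0],
    [0, 0, 0],
    [0, 0, 0],
    [0, 0, 0],
    [0, 0, 0]
  ],
  "fingers": 255
}}

```text
time: 25.75
eef_pos: [0.5639, 0.3401, 0.201]
orientation: [[-0.995, -0.02, 0.096], [-0.096, -0.009, -0.995], [0.021, -1.0, 0.007]]
force: [-0.2, 0.3, -0.6]
grip_width: 0.0
```

```bash
python3 plan.py .566 .3425 .150 -84.6 .02
```

```text
t 25.75 p [0.5639 0.3401 0.201 ] toolz yaw -84.5 F [-0.2  0.3 -0.6] w 0.0 q [ 26.  13.  98.   0.  70. 111.]
{"travel": [[-0.0011, 0.017, -0.0008], [-0.001, 0.017, -0.0008], [-0.0009, 0.017, -0.0008]], "angular": [[-0.002, 0.001, 0.007], [-0.002, 0.001, 0.007], [-0.002, 0.001, 0.007]]}
```

{"fn": "drive_tool", "kwargs": {
  "travel": [
    [-0.0015, 0.017, -0.001],
    [-0.001, 0.017, -0.001],
    [-0.001, 0.016, -0.001],
    [0, 0, 0]
  ],
  "angular": [
    [0, 0, 0.007],
    [0, 0, 0.007],
    [0, 0, 0.007],
    [0, 0, 0]
  ]
}}

```text
time: 26.15
eef_pos: [0.5634, 0.3432, 0.1496]
orientation: [[-0.995, 0.0, 0.097], [-0.097, -0.007, -0.995], [0.0, -1.0, 0.007]]
force: [0.1, 0.3, -0.3]
grip_width: -0.0003
```

```bash
python3 plan.py .566 .3425 .147 -84.6 .02; python3 lev.py lev9
```

```text
t 26.15 p [0.5634 0.3432 0.1496] toolz yaw -84.42 F [ 0.1  0.3 -0.3] w -0.0003 q [ 27.  16. 100.  -0.  64. 111.]
{"travel": [[-0.0026, 0.0026, 0.001]], "angular": [[-0.007, 0.003, 0.0]]}
0 [0.5696 0.3422 0.052 ]
0.1 [0.5672 0.342  0.0566]
0.2 [0.5643 0.3417 0.0609]
1.1 [0.5245 0.3379 0.082 ]
```

View pics/lev9_scene.png

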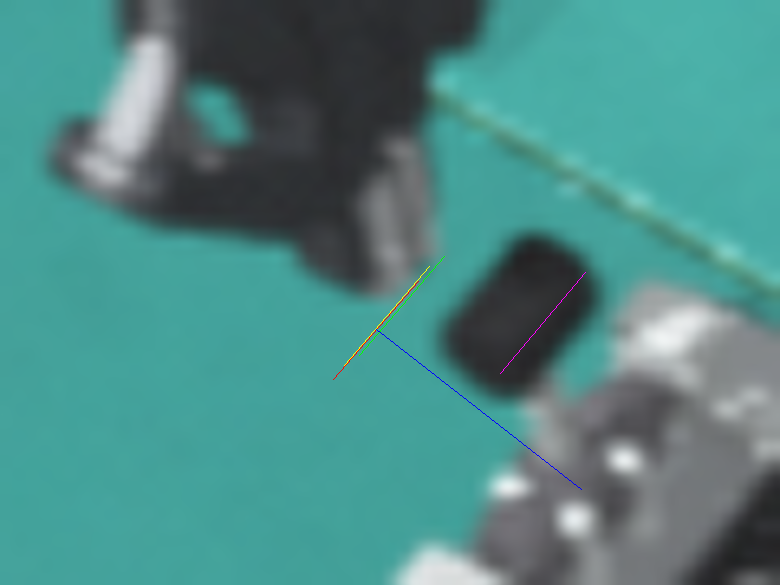

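{"fn": "drive_tool", "kwargs": {
  "travel": [
    [0, 0.006, 0],
    [0.006, 0.001, 0],
    [0.005, 0, 0],
    [0.003, 0, 0],
    [0.003, 0, 0]
  ],
  "angular": [
    [0, 0, 0],
    [0, 0, 0],
    [0, 0, 0],
    [0, 0, 0],
    [0, 0, 0]
  ]
}}

```text
time: 26.75
eef_pos: [0.5482, 0.3429, 0.1493]
orientation: [[-0.995, 0.011, 0.097], [-0.097, -0.002, -0.995], [-0.01, -1.0, 0.003]]
force: [3.0, 0.1, 0.3]
grip_width: -0.0001
```

{"fn": "drive_tool", "kwargs": {
  "travel": [
    [0.004, 0, 0],
    [0.006, 0, 0]
  ],
  "angular": [
    [0, 0, 0],
    [0, 0, 0]
  ]
}}

```text
time: 26.95
eef_pos: [0.541, 0.3421, 0.1511]
orientation: [[-0.995, 0.022, 0.098], [-0.098, 0.0, -0.995], [-0.022, -1.0, 0.002]]
force: [13.7, -0.1, -5.9]
grip_width: -0.0002
```

{"fn": "drive_tool", "kwargs": {
  "travel": [
    [0.008, 0.004, 0],
    [0.01, 0.004, 0]
  ],
  "angular": [
    [0, 0, -0.01],
    [0, 0, -0.01]
  ]
}}

```text
time: 27.15
eef_pos: [0.5359, 0.3414, 0.1516]
orientation: [[-0.994, 0.042, 0.1], [-0.099, 0.007, -0.995], [-0.043, -0.999, -0.002]]
force: [24.8, -1.5, -1.7]
grip_width: -0.0001
```

```bash
python3 plan.py; python3 lev.py lev10; python3 view.py c10 .49 .335 .04
```

```text
t 27.15 p [0.5359 0.3414 0.1516] toolz yaw -84.28 F [24.8 -1.5 -1.7] w -0.0001 q [ 28.  12. 104.  -1.  61. 113.]
0 [0.5696 0.3422 0.052 ]
0.1 [0.5672 0.342  0.0566]
0.2 [0.5643 0.3417 0.0609]
1.1 [0.5245 0.3379 0.082 ]
```

View pics/lev10_scene.png

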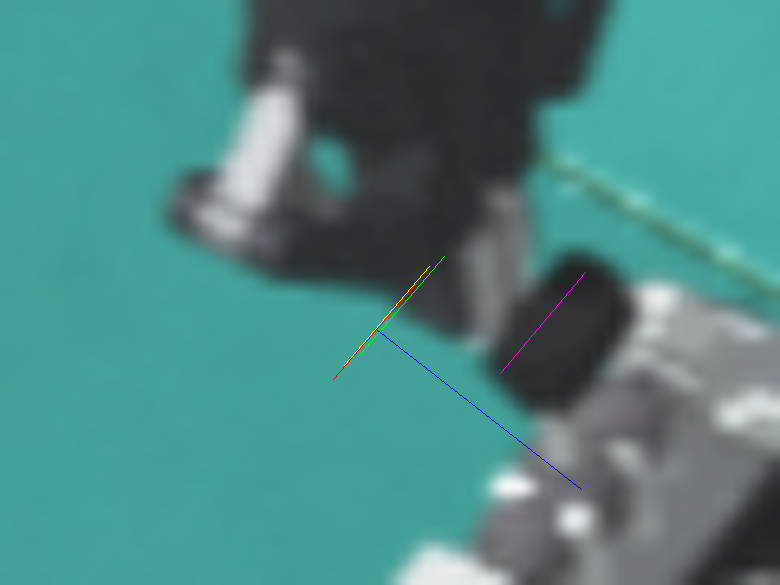

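{"fn": "drive_tool", "kwargs": {
  "travel": [
    [0.011, 0.005, 0]
  ],
  "angular": [
    [0, 0, -0.02]
  ]
}}

```text
time: 27.45
eef_pos: [0.5338, 0.341, 0.1518]
orientation: [[-0.994, 0.047, 0.1], [-0.099, 0.011, -0.995], [-0.048, -0.999, -0.006]]
force: [29.1, -1.0, -1.1]
grip_width: 0.0
```

{"fn": "drive_tool", "kwargs": {
  "travel": [
    [0.011, 0.004, 0]
  ],
  "angular": [
    [0, 0, -0.02]
  ]
}}

```text
time: 27.55
eef_pos: [0.5321, 0.3405, 0.1521]
orientation: [[-0.993, 0.055, 0.1], [-0.1, 0.015, -0.995], [-0.056, -0.998, -0.009]]
force: [31.3, 1.5, -10.9]
grip_width: 0.0
```

{"fn": "drive_tool", "kwargs": {
  "travel": [
    [-0.01, 0, 0],
    [-0.02, 0, 0],
    [-0.02, -0.01, 0],
    [0, -0.03, 0],
    [0, -0.03, 0],
    [0, -0.02, 0],
    [0, 0, 0]
  ],
  "angular": [
    [0, 0, 0],
    [0, 0, 0],
    [0, 0, 0],
    [0, 0, 0],
    [0, 0, 0],
    [0, 0, 0],
    [0, 0, 0]
  ]
}}

```text
time: 28.25
eef_pos: [0.5797, 0.3429, 0.2494]
orientation: [[-0.994, 0.059, 0.097], [-0.096, 0.017, -0.995], [-0.06, -0.998, -0.011]]
force: [-0.3, 0.7, 0.8]
grip_width: -0.0
```

```bash
python3 plan.py; python3 lev.py lev11; python3 - <<'E'
from h import *
for n in ["scene","top"]:
    c=cam(n); a=np.radians(5.4)
    crop(c,[.47,.331,.05],88,66,9,f"pics/fin_{n}.png",[(rect(.451,.331,a,.044,.064,.054),(0,255,0)),(rect(.451,.331,a,.028,.064,.054),(0,255,0))])
    cv2.imwrite(f"pics/full_{n}.png",c['frame'][:,:,::-1])
E
```

```text
t 28.25 p [0.5797 0.3429 0.2494] toolz yaw -84.42 F [-0.3  0.7  0.8] w -0.0 q [ 26.  11.  96.  -1.  70. 111.]
0 [0.5696 0.3422 0.052 ]
0.1 [0.5672 0.342  0.0566]
0.2 [0.5643 0.3417 0.0609]
1.1 [0.5245 0.3379 0.082 ]
```

View pics/lev11_scene.png

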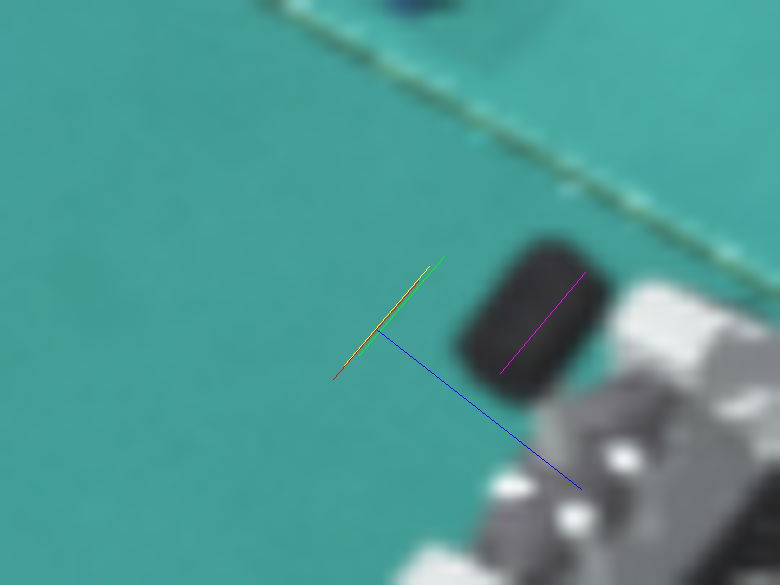

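View pics/fin_scene.png

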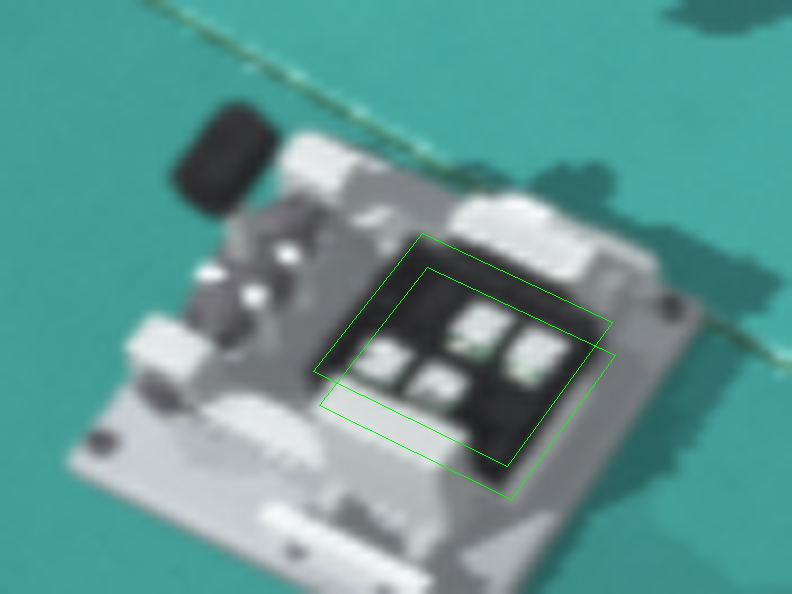

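View pics/fin_top.png

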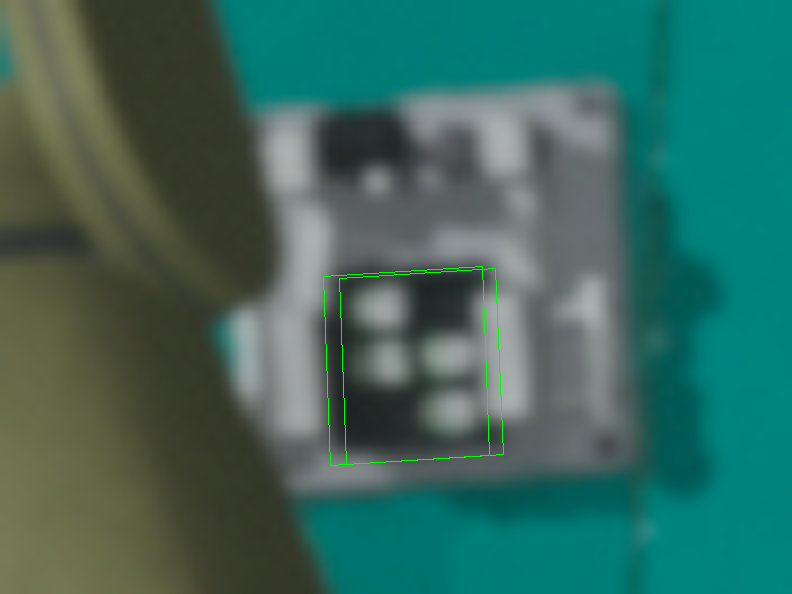

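View pics/full_scene.png

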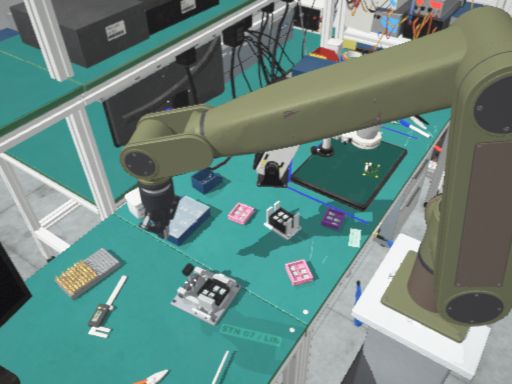

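```bash
python3 - <<'E'
from h import *
from lev import gp,W,ya
from scipy.optimize import least_squares
C={n:cam(n) for n in("scene","top")}
x0,y0=crop(C["scene"],gp(.3),60,45,13,"/tmp/a.png"); us=lambda p:np.array(p)/13-.5+[x0,y0]
x1,y1=crop(C["top"],[.47,.331,.05],88,66,9,"/tmp/a.png"); ut=np.array((362,142))/9-.5+[x1,y1]
off=us((378,317))-proj(C["scene"],gp(.15))[0]
for nm,p in [("first",(520,315)),("pushed",(563,335)),("now",(535,322))]:
    u=us(p)
    s=least_squares(lambda t:proj(C["scene"],gp(t[0]))[0]+off-u,[1.]); print(nm,s.x,s.fun)
s=least_squares(lambda t:proj(C["top"],gp(t[0],.002))[0]-ut,[1.]); print("top",s.x,s.fun)
s=least_squares(lambda P:np.r_[proj(C["scene"],P)[0]-us((535,322)),proj(C["top"],P)[0]-ut],gp(1.)); d=s.x-W(.072,0,.03)
print(s.x,d,np.degrees(np.arctan2(d[0],d[2])), 'th',np.radians(65)-np.arctan2(d[0],d[2]))
E
```

```text
first [1.03064216] [-0.07246227  0.18337405]
pushed [1.2262368] [-0.09275954  0.17407927]
now [1.10088793] [-0.06032946  0.13536388]
top [1.11081823] [-0.66281346  0.02004822]
[0.52483137 0.33851952 0.08218175] [0.00215091 0.00074372 0.05218175] 2.360371592813533 th 1.0932677579311751
```

```bash
python3 - <<'E'
from h import *
for n in ["scene","top"]:
    c=cam(n)
    for l in ["parts_case","blue_bin_small"]: print(n,l,[(d['at'],d['p']) for d in optics.spot_in(n,l)][:1])
    crop(c,[.447,.017,.04],60,45,9,f"pics/m_{n}.png")
a=[cv2.imread("pics/m_scene.png"),cv2.imread("pics/m_top.png")]
cv2.imwrite("pics/m.png",cv2.resize(np.hstack(a),None,fx=.7,fy=.7))
print(robot.get_state()['force'])
E
```

```text
scene parts_case [([0.6739, 0.1701, 0.0345], 0.93)]
scene blue_bin_small [([0.7583, -0.0082, 0.0156], 0.97)]
top parts_case [([0.701, 0.1758, 0.0394], 0.88)]
top blue_bin_small [([0.7599, -0.0088, 0.0036], 0.64)]
[0.12947941 0.0252713  0.28238218]
```

View pics/m.png

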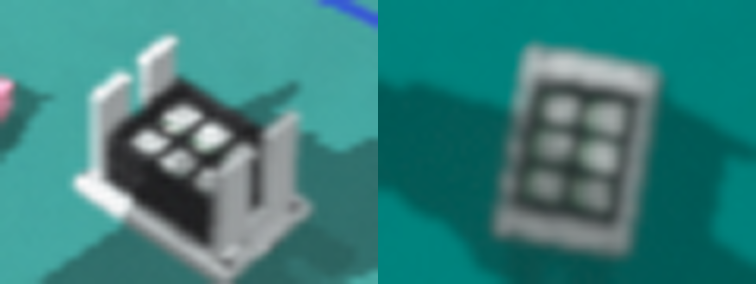

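```bash
python3 -c "
from station import robot
print(robot.sign_off(), robot.get_state()['time'])"
```

```text
the job is handed in; nothing more can be done
the job is handed in; nothing more can be done
```

I finished the job and handed it in at about 28.5 s of the 64 s allowed. The sign-off gives no verdict, so the results below come from my own checks.

**What I did**
- I lifted only the top tray out of the magazine and set it flat on the bench.
- I took it again across its ends, lowered it onto the clamp's seat and let go.
- I carried the lever over by its T grip. The pads slipped once it met resistance at about 1.03 rad, so I let go and pushed it with closed fingers up to about 31 N.

**Last checks**
- **Lever:** it reached at least 1.23 rad under load and sprang back to rest at about 1.10 rad. Both cameras agree on that, and the minimum is 1.0.
- **Tray:** it sits level between the jaws, within about 3 mm of the seat's centre.
- **Jaws:** both touch the tray. I could not measure their force directly; I judged it well above 2 N from how the lever resisted and sprang back.
- **Other trays:** the lower two are still nested in the magazine.
- **Hand:** it is clear of everything, with about 0 N of force.

**One reading disagreed:** the scene camera put the blue case about 27 mm from where I first saw it. The top camera showed it in place (within 2 mm), and the hand stayed well above it, so I put this down to the arm partly hiding it. The blue bin read in place in both cameras.

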